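# Fit a label holder to the reagent fridge's door shelf

## Robot

A 6-joint arm with a two-finger parallel gripper is mounted at the origin on the work surface. World frame = base frame: x ahead of the robot, y to its left, z up, the work surface at z = 0. Lengths are in m, angles in rad, forces in N, time in s.
With the tool pointing down it reaches from about 0.425 to 0.95 m from the base axis. Payload 3.5 kg.
Tool frame: the origin (TCP) lies at the very end of the fingers, on their centre line; the grasp point (between the pads) lies 19 mm behind it; z points along the fingers, y is the direction in which the jaws open and shut (so a half turn about z gives the same grasp; the last joint's range is limited). The gripper opens to 85 mm and grips with 20 to 120 N. Pads are 22 mm wide; open, the fingers measure 114 mm over their backs; the gripper's body (76 mm by 85 mm) begins 54 mm behind the grasp point. The pads swing forward as they close: fully open they stand 13 mm farther back than shut.
Start: joints at [1.124, 0.286, 1.577, -0, 1.279, -0.15], TCP at [0.197, 0.645, 0.231] pointing down, gripper open.
Joint ranges: [-2.77, 2.77], [-0.9, 2.22], [0.21, 2.48], [-1.53, 4.67], [0.24, 2.81], [-2.84, 2.84]. Speed limits (rad/s): [2.79, 2.79, 3.14, 3.14, 3.14, 3.14].

## Interface

Orientations are given as a 3x3 rotation matrix whose columns are the frame's x, y, z axes.
In Python, from bench import env gives the robot as it stands. The module is installed in compiled form; this text tells all that it offers.
- The arm moves only by the shell command python3 -m inch 'ROWS'. ROWS is JSON, a list of rows, each an object of numbers: "jaw": the finger opening in mm, from 0 to 85.4; "x", "y", "z": the shift along the tool's x, y, z in mm; "rx", "ry", "rz": the turn, a rotation vector about the tool's x, y, z in rad. A call has 1 to 12 rows; each row shifts and turns the commanded pose from where the row before left it, along the tool's axes as they then stand; what a row does not reach is not made up. A row lasts 1/10 s, in which the tool goes at most 50 mm and 8.59 degrees, less where a joint would pass 70% of its speed; a pose out of reach is approached as far as the arm can. A call with a gripper value outside its range is refused whole. The fingers move at their own pace and stop on an object; the grip force is fixed at half the most. Time passes only in rows, so rows that do not move let the fingers close. It gives the time, the measured TCP pose, the force and the opening at its end, in the units of the state.
- env.sense(): the state, without advancing time (a new reading comes with each control period).
- env.grab_frame(name): name is "scene" or "top"; returns a dict with "image" (480x640x3 uint8, red, green, blue), "camera_matrix" (3x3 intrinsics, pixels), "k1" (the pictures are not rectified: a ray, as slopes to the right and down, at radius r is drawn at 1 + k1 r^2 times it, then the intrinsics apply), "xyz" and "orientation" of the camera in the world. Camera axes: x right, y down, z forward; pixel columns grow to the right and rows downward; lengths in m; the calibration is good to about 2 mm. A picture is of the moment at which its call begins. There is no depth.
- env.finish_job(): hands the job in, once; it reports no verdict.
Trained networks look in the newest picture that a camera, given by its name, has taken for a name from the list of things; names that differ only in an ending like _2 or _b are one class to them, and where a whole thing is asked for, a point or a joint stands for the part that bears it (a point fixed in the world has none). Each returns a list of dicts, best first, with "conf" (0 to 1); they miss things now and then, are a little off and sometimes report something else, mostly with a low value. They report only what shows in the picture. A call takes as long as a camera call. They do not tell look-alikes from the thing itself.
- env.outline_of(label, camera): "region" (480x640 bool, what is visible of it) and "extent" ([left, top, width, height] in pixels, round what is visible of it).
The state is a dict: "time": time; "joints": joint angles; "joint_vel": joint speeds; "tau": joint torques, N m; "tool_pos": TCP position; "tool_rot": TCP orientation; "contact_force": force on the tool from outside, world axes, zero at the start; "torque": the same for the moment, N m; "width": opening from 0.0 (shut) to 1.0 (fully open).
Only numpy, scipy, OpenCV 4.12 (cv2) and the standard library are available. Lean on these libraries where they do the work, as an engineer would, in place of code of your own. Each camera call takes 0.05 s, during which the arm holds its last target.

## Task

Swing the reagent fridge's door wide open by its handle, about square to the fridge. Then take the loose label holder from the bench and push it straight down onto the lip of the upper door shelf, in the middle of the free stretch, card face outwards and sprung tongue behind the lip on the bottle side, until it clips past the rolled rim and sits fully home. Finish while still holding it pressed home with about 10 N so that the glue pad under its block can take (45 N would crack the shelf); leave the bottle, tip box and tube rack on the bench where they stand.

Things in the scene. Friction and masses are not known exactly. Their poses are not given: they have to be found in the camera images.
- fridge: White benchtop reagent fridge, fixed; carcass 210 deep (x) x 300 wide (y) x 335 mm high, closed on top; origin under the carcass's centre, x axis from its front to its back: front plane at x = -105 mm, closed by the door.
- fridge_door (a joint): Door angle, rad: 0 shut, grows as the free edge swings towards the robot (clockwise from above), stop at 1.7. Upright hinge on the fridge's left (+y) front edge, stays where left (0.4 N m, 1.5 N at the handle, more when fast). Door panel 296 mm wide, 3 to 35 mm out from the hinge plane, top edge 332 mm above the bench; two door shelves inside.
- fridge_door_hinge (a point): Point on the door's upright hinge axis, at the carcass's left front edge, 290 mm above the bench. Axes as the door's (see the handle).
- fridge_door_handle (a point): Grip point, 295 mm above the bench, of the steel T-bar handle: upright round bar 12 mm thick, 194 to 322 mm above the bench, its axis 40 mm off the door's outer face (75 mm out from the hinge plane) and 270 mm from the hinge along the door. Two 10 mm legs at 216 and 258 mm hold it; above them it stands free. Moves with the door. Door's axes: x from outer to inner face, -y from hinge to free edge, z up.
- lip_mid (a point): Where the holder belongs: top of the rim of the upper door shelf's lip, mid free stretch, 240 mm above the bench. Moves with the door, door's axes: lip along y, -x the bottle side, +x outwards, where card faces show. 85 mm inwards of the hinge plane, 155 mm from the hinge along the door. Lip: upright white wall 3 mm thick, round rim 6 mm thick on top. Inside the fridge while the door is shut.
- shelf_in (a point): Floor of the upper door shelf behind lip_mid (bottle side), midway between lip and door, 199 mm above the bench, 41 mm below the rim. Clear depth from lip to door 83 mm; the door's top is 92 mm above the rim. The lip is free from 68 mm on the hinge side of lip_mid (a narrow fitted holder, 32 mm wide, and a small bottle stand there) to 95 mm on the other side.
- holder: Loose label holder, white plastic, 56 mm wide (y), 56 mm high, about 50 g, standing upright on the bench; origin on the bench under its middle, z up. -x is its face: a 3 mm plate with a blank paper card, its lowest 8 mm flared out by 2.5 mm. The plate's top and the solid thumb block behind it, 30 to 56 mm above the origin, are 18 mm thick together (x -9 to +9 mm): grip these front to back.
- holder_slot (a point): On the loose holder: middle of the block's underside where the rim seats, 30 mm above and 3 mm to the face side (-x) of the holder's origin, axes as the holder's. Fully home this point lies on top of the lip's rim. The slot below is open at both ends; its mouth at the bottom is about 10 mm wide (x -8.5 to +4 mm); plate's inner face at x = -6 mm.
- holder_tongue (a point): On the loose holder: bend of the sprung tongue, 11 mm above and 1 mm behind the holder's origin; behind the lip (bottle side) when fitted. Tongue 40 mm wide; here it leaves 4.5 mm to the plate and gives way to the 6 mm rim at roughly 7 to 10 N of push, then springs back under it. Nothing below the block stands farther back than x = +8 mm.
- reagent_bottle: White round reagent bottle standing on the bench, 60 mm across, 125 mm high; origin under its centre. Leave alone.
- tip_box: Grey and clear box of pipette tips on the bench, 87 x 122 x 67 mm; origin under its centre. Leave alone.
- tube_rack: Steel rack with glass tubes on the bench to the left, 70 x 170 mm, 102 mm high; origin under its centre. Leave alone.
There are look-alikes about, which are no part of the job. Of the things that look like the holder, take the one that is farthest to the robot's left at the start.

How it is judged:
By the outcome, as a careful person would: the job done as asked, in the order asked, and still so for the second after the job is handed in, while the arm keeps its last pose, push and grip.
It also fails if it takes over 64 s, if anything falls off the work surface, if the arm or the gripper's body presses on something with over 40 N, if the wrist force passes 120 N, or if a joint passes its speed limit or range.

## Working session

There is one attempt and no reset: what is moved stays moved. The work goes in short steps, Python scripts to look and compute and a shell command to move; the robot and the scene stay as the last step left them, time stands still between calls to the robot, and variables do not carry over. Pictures are saved under pics/ and viewed, and the job is handed in when it is done.

```bash
mkdir -p pics; ls; cat > h.py <<'E'
import numpy as np, cv2, json
from bench import env
def snap(n,f):
    g=env.grab_frame(n); cv2.imwrite('pics/'+f,g['image'][:,:,::-1]); return g
def cam(g):
    K=np.array(g['camera_matrix']);R=np.array(g['orientation']);t=np.array(g['xyz']);return K,R,t,g['k1']
def ray(g,u,v):
    K,R,t,k=cam(g)
    d=np.array([(u-K[0,2])/K[0,0],(v-K[1,2])/K[1,1]]); 
    s=d.copy()
    for _ in range(30): s=d/(1+k*(s@s))
    return t,R@np.array([s[0],s[1],1])
def onz(g,u,v,z):
    t,d=ray(g,u,v); return t+d*(z-t[2])/d[2]
def proj(g,p):
    K,R,t,k=cam(g); c=R.T@(np.array(p)-t); s=c[:2]/c[2]; s=s*(1+k*(s@s))
    return np.array([K[0,0]*s[0]+K[0,2],K[1,1]*s[1]+K[1,2]])
E
python3 - <<'E'
from h import *
import pickle
np.set_printoptions(precision=4,suppress=True)
for n in ('scene','top'):
    g=snap(n,n+'0.png'); pickle.dump(g,open(n+'0.pkl','wb')); print(n,g['camera_matrix'],g['k1'],g['xyz'],g['orientation'])
    for l in ('fridge','fridge_door','fridge_door_handle','holder','reagent_bottle','tip_box','tube_rack'):
        for o in env.outline_of(l,n): print(l,round(o['conf'],2),o['extent'])
s=env.sense(); print(s['time'],s['tool_pos'],s['tool_rot'],s['contact_force'],s['width'])
E
```

```text
pics
scene [[583.2885   0.     320.3435]
 [  0.     583.2885 243.6352]
 [  0.       0.       1.    ]] 0.03922933198280344 [0.6656 0.7919 1.2789] [[-0.9991  0.0305 -0.0307]
 [ 0.0426  0.8198 -0.5711]
 [ 0.0078 -0.5719 -0.8203]]
fridge 0.74 [184.1, 135.7, 134.5, 185.9]
fridge_door 0.57 [282.0, 136.6, 33.3, 178.1]
fridge_door 0.44 [181.7, 135.7, 136.3, 185.0]
fridge_door_handle 0.58 [282.6, 137.4, 37.5, 176.4]
holder 0.84 [343.9, 136.2, 22.2, 13.8]
holder 0.78 [375.2, 125.7, 19.8, 23.8]
reagent_bottle 0.64 [309.4, 145.6, 22.1, 41.2]
tip_box 0.97 [298.8, 118.1, 35.9, 47.2]
tip_box 0.66 [181.0, 135.5, 138.1, 186.6]
tube_rack 0.6 [357.9, 411.9, 47.2, 68.1]
top [[464.0135   0.     319.0424]
 [  0.     464.0135 243.7273]
 [  0.       0.       1.    ]] -0.0052283150273029445 [0.467  0.0114 1.2757] [[-0.0179 -0.9915  0.1286]
 [-0.9998  0.017  -0.0084]
 [ 0.0061 -0.1287 -0.9917]]
fridge 0.27 [444.0, 290.1, 20.7, 8.8]
fridge_door 0.88 [260.6, 186.9, 142.9, 49.3]
fridge_door_handle 0.75 [261.4, 187.4, 143.2, 47.4]
holder 0.84 [476.3, 272.6, 19.4, 20.6]
holder 0.62 [441.0, 287.2, 23.5, 10.1]
holder 0.5 [480.7, 308.1, 21.9, 25.2]
reagent_bottle 0.58 [427.1, 233.1, 28.6, 21.3]
tip_box 0.74 [453.8, 218.2, 58.9, 42.6]
tube_rack 0.95 [105.4, 262.5, 75.0, 43.6]
0.8 [0.1974 0.6455 0.2314] [[-0.9563  0.2925  0.0001]
 [ 0.2925  0.9563  0.0001]
 [-0.      0.0001 -1.    ]] [-0.4561 -0.7997  0.4884] 1.0026029004708195
```

View pics/scene0.png

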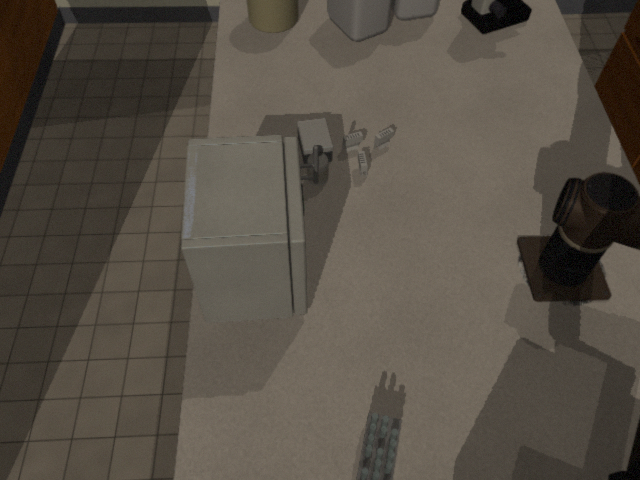

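View pics/top0.png

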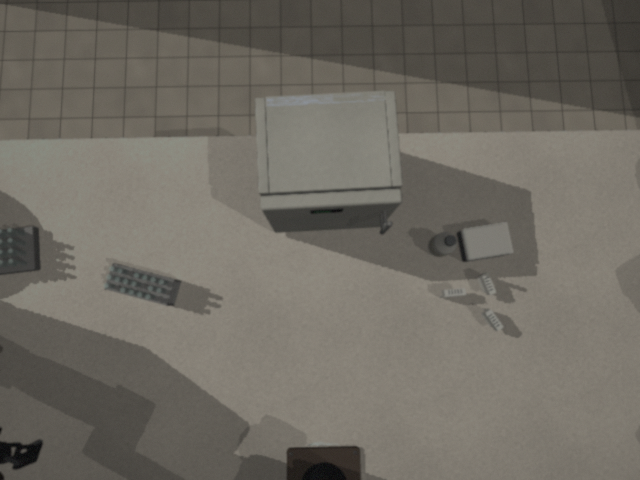

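The scene picture shows the fridge at (245,220). The dark handle is at (318,165), with the tip box and bottle at about (315,150) and three holders at (354,138), (385,133) and (363,160). In the top picture the holders are at (454,292), (488,284) and (493,320). I'll zoom in next.

```bash
python3 - <<'E'
from h import *
a=cv2.imread('pics/top0.png'); b=cv2.imread('pics/scene0.png')
def g(x): return np.clip(255*(x/255.)**0.7,0,255).astype('uint8')
A=cv2.resize(g(a[265:340,430:520]),None,fx=8,fy=8,interpolation=cv2.INTER_CUBIC); cv2.imwrite('pics/topz.png',A)
B=cv2.resize(g(b[110:200,290:410]),None,fx=6,fy=6,interpolation=cv2.INTER_CUBIC); cv2.imwrite('pics/scenez.png',B)
C=cv2.resize(g(a[170:260,245:525]),None,fx=2.8,fy=2.8,interpolation=cv2.INTER_CUBIC); cv2.imwrite('pics/topdoor.png',C)
E
```

```text
(no output)
```

View pics/topz.png

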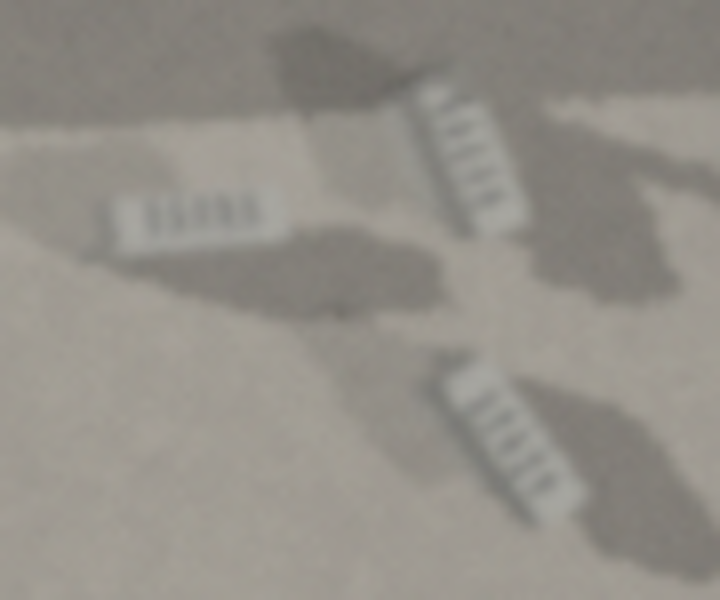

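View pics/scenez.png

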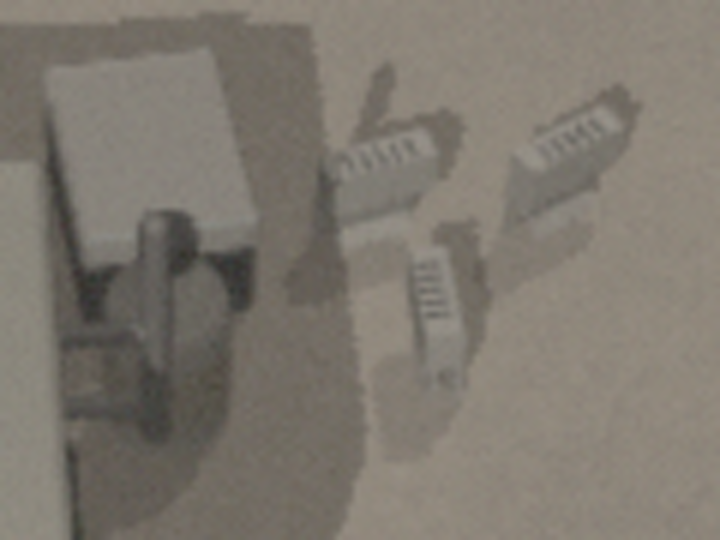

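View pics/topdoor.png

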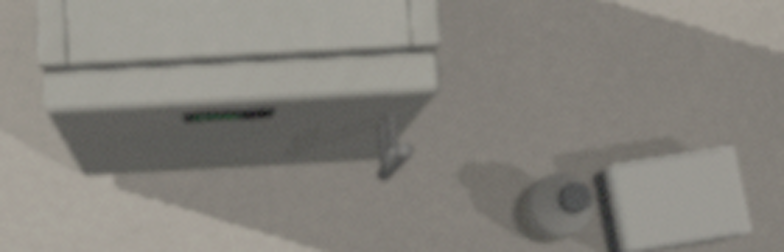

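```bash
python3 - <<'E'
from h import *
import pickle
np.set_printoptions(precision=4,suppress=True)
T=pickle.load(open('top0.pkl','rb'));S=pickle.load(open('scene0.pkl','rb'))
b=S['image'][:,:,::-1].astype(float)
def st(x): 
    x=x.astype(float); lo,hi=np.percentile(x,1),np.percentile(x,99.5); return np.clip((x-lo)/(hi-lo)*255,0,255).astype('uint8')
B=cv2.resize(st(b[140:182,340:395]),None,fx=14,fy=14,interpolation=cv2.INTER_CUBIC); cv2.imwrite('pics/sz2.png',B)
B=cv2.resize(st(T['image'][:,:,::-1][278:312,435:475]),None,fx=16,fy=16,interpolation=cv2.INTER_CUBIC); cv2.imwrite('pics/tz2.png',B)
# top quad of target in topz coords
for p in ((110,205),(285,190),(290,238),(118,252)):
    print(onz(T,430+(p[0]-3.5)/8,265+(p[1]-3.5)/8,0.056))
# scene z
print('scene')
for p in ((412,245),(445,243),(465,350),(425,355)):
    print(onz(S,290+(p[0]-2.5)/6,110+(p[1]-2.5)/6,0.056))
print('fridge top/door/handle')
for p in ((436,88),(45,108),(436,46),(42,66)):
    print(onz(T,245+p[0]/2.8,170+p[1]/2.8,0.332))
print('handle top', onz(T,245+405/2.8,170+152/2.8,0.322))
E
```

```text
[ 0.4968 -0.3224  0.056 ]
[ 0.5006 -0.3802  0.056 ]
[ 0.485 -0.381  0.056]
[ 0.4814 -0.3243  0.056 ]
scene
[ 0.497  -0.3818  0.056 ]
[ 0.4811 -0.3825  0.056 ]
[ 0.4775 -0.3137  0.056 ]
[ 0.4965 -0.3112  0.056 ]
fridge top/door/handle
[ 0.6751 -0.1678  0.332 ]
[0.6648 0.1222 0.332 ]
[ 0.707  -0.1691  0.332 ]
[0.6966 0.1243 0.332 ]
handle top [ 0.6291 -0.1446  0.322 ]
```

View pics/sz2.png

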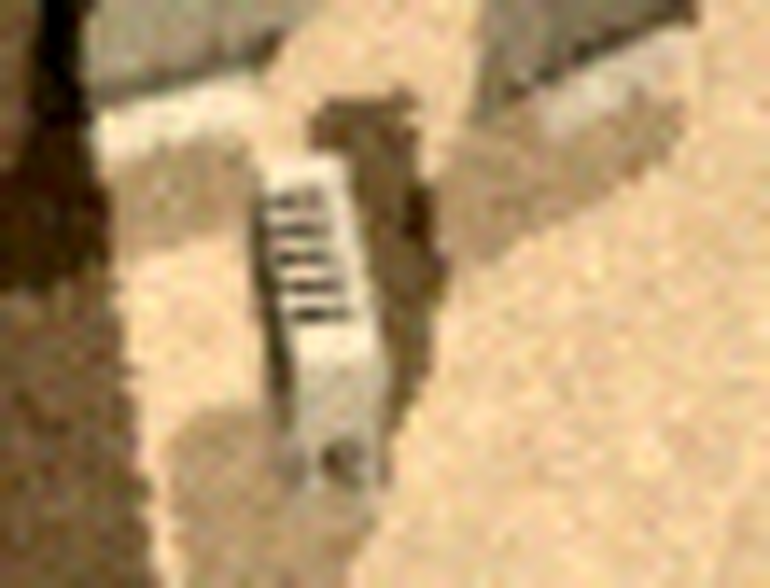

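View pics/tz2.png

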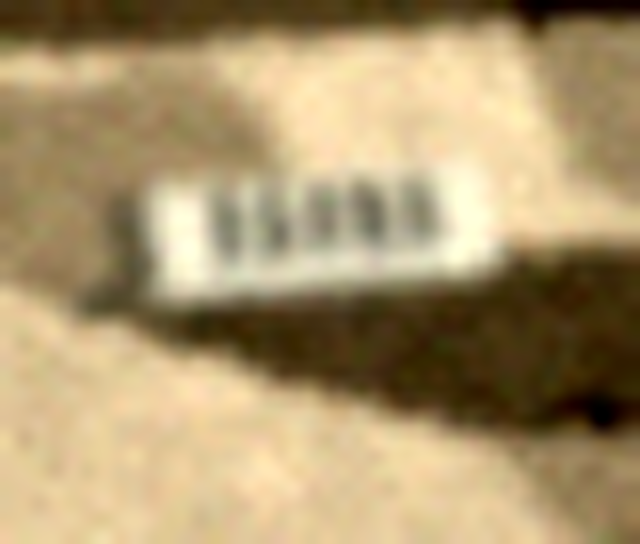

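```bash
cat > ov.py <<'E'
from h import *
import pickle,sys
T=pickle.load(open('top0.pkl','rb'));S=pickle.load(open('scene0.pkl','rb'))
x0,y0,yaw=map(float,sys.argv[1:4]); flip=int(sys.argv[4])
def st(x): 
    x=x.astype(float); lo,hi=np.percentile(x,1),np.percentile(x,99.5); return np.clip((x-lo)/(hi-lo)*255,0,255).astype('uint8')
def W(p):
    a=yaw+flip*np.pi; c,s=np.cos(a),np.sin(a); return np.array([x0+c*p[0]-s*p[1],y0+s*p[0]+c*p[1],p[2]])
e=1 if not flip else -1
prof=[(-9,56),(9,56),(9,30),(-6,30),(-6,8),(-8.5,0),(-11.5,0),(-9,8),(-9,56)]
tong=[(6,30),(1,11),(4,0)]
out=[]
for g,(r0,c0,h,w) in ((S,(140,340,42,55)),(T,(278,435,34,40))):
    k=14
    im=cv2.resize(st(g['image'][:,:,::-1][r0:r0+h,c0:c0+w]),None,fx=k,fy=k,interpolation=cv2.INTER_CUBIC)
    def P(p):
        q=proj(g,W(np.array(p)/1000)); return ((q-[c0,r0]+0.5)*k).astype(int)
    def L(pts,col):
        cv2.polylines(im,[np.array([P(p) for p in pts])],False,col,1)
    for yy,col in ((28*e,(0,0,255)),(-28*e,(255,0,0))): L([(a,yy,b) for a,b in prof],col)
    L([(a,20*e,b) for a,b in tong],(0,200,0))
    L([(-9,28,56),(-9,-28,56)],(0,255,255));L([(9,28,56),(9,-28,56)],(255,0,255))
    out.append(im)
H=max(o.shape[0] for o in out)
out=[cv2.copyMakeBorder(o,0,H-o.shape[0],0,0,cv2.BORDER_CONSTANT) for o in out]
r=np.hstack(out); r=cv2.resize(r,None,fx=0.6,fy=.6,interpolation=cv2.INTER_AREA); cv2.imwrite(sys.argv[5],r)
E
python3 ov.py 0.4895 -0.3495 0.055 0 pics/o1.png;python3 ov.py 0.4895 -0.3495 0.055 1 pics/o2.png
```

```text
(no output)
```

View pics/o1.png

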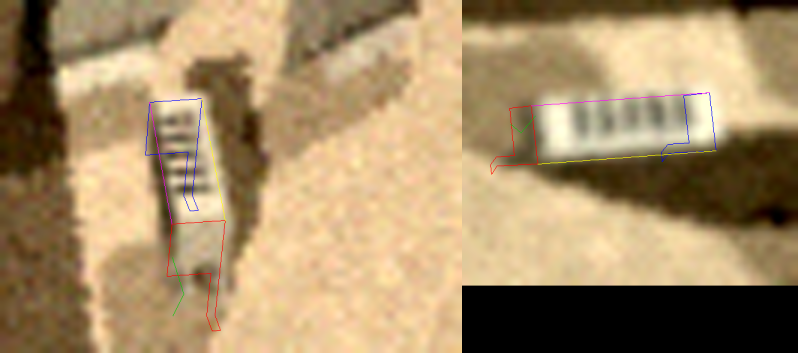

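View pics/o2.png

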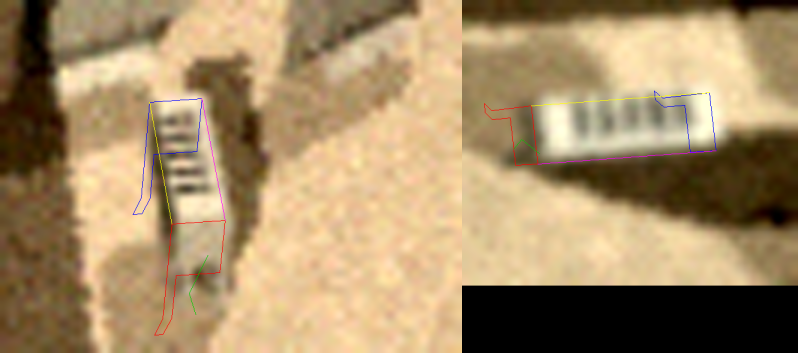

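```bash
cat > fr.py <<'E'
from h import *
import pickle,sys
def draw(g,H,psi,phi,path,crop,k):
    r0,c0,h,w=crop
    im=cv2.resize(g['image'][:,:,::-1][r0:r0+h,c0:c0+w],None,fx=k,fy=k,interpolation=cv2.INTER_CUBIC)
    im=np.clip(255*(im/255.)**0.7,0,255).astype('uint8')
    def M(p,a): c,s=np.cos(a),np.sin(a); return np.array([H[0]+(c*p[0]-s*p[1])/1000,H[1]+(s*p[0]+c*p[1])/1000,p[2]/1000])
    def L(a,pts,col):
        cv2.polylines(im,[np.array([((proj(g,M(p,a))-[c0,r0]+.5)*k).astype(int) for p in pts])],False,col,1)
    L(psi,[(0,0,335),(210,0,335),(210,-300,335),(0,-300,335),(0,0,335),(0,0,0)],(255,0,0))
    L(psi,[(210,0,335),(210,0,0)],(255,0,0))
    d=psi-phi
    L(d,[(-3,-2,332),(-35,-2,332),(-35,-298,332),(-3,-298,332),(-3,-2,332)],(0,0,255))
    L(d,[(-35,-2,332),(-35,-2,5),(-35,-298,5),(-35,-298,332)],(0,0,255))
    L(d,[(-75,-270,194),(-75,-270,322)],(0,255,255))
    L(d,[(-75,-270,258),(-35,-270,258)],(0,255,255))
    L(d,[(85,-87,240),(85,-250,240)],(0,255,0)); L(d,[(82,-155,240),(88,-155,240)],(0,0,255))
    cv2.imwrite(path,im)
if __name__=='__main__':
    T=pickle.load(open('top0.pkl','rb'));S=pickle.load(open('scene0.pkl','rb'))
    a=list(map(float,sys.argv[1:5]))
    draw(T,a[:2],a[2],a[3],'pics/%s_t.png'%sys.argv[5],(85,250,155,160),4.8)
    draw(S,a[:2],a[2],a[3],'pics/%s_s.png'%sys.argv[5],(120,170,210,170),2.8)
E
python3 fr.py 0.7 0.1235 0.0355 0 f1
```

```text
(no output)
```

View pics/f1_t.png

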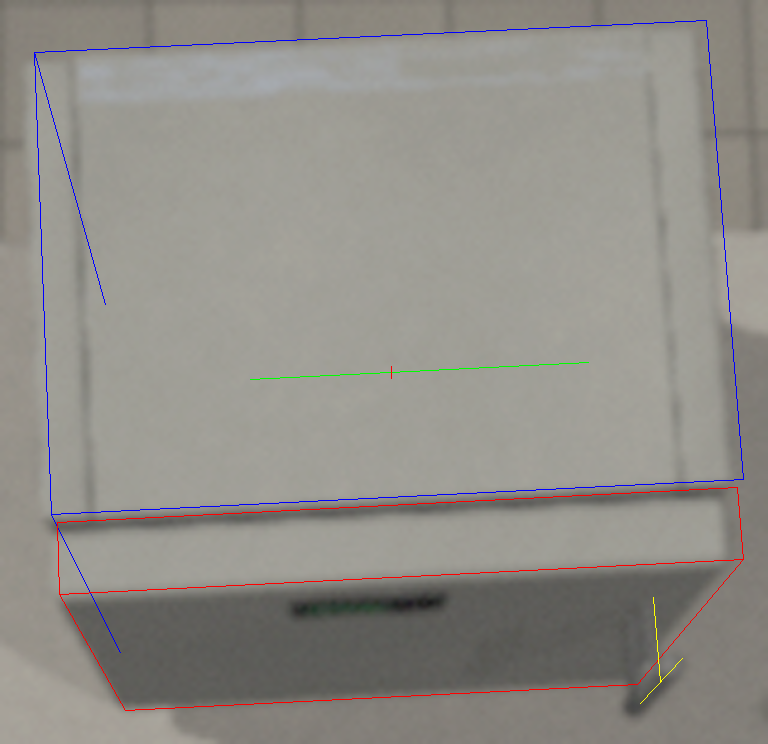

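View pics/f1_s.png

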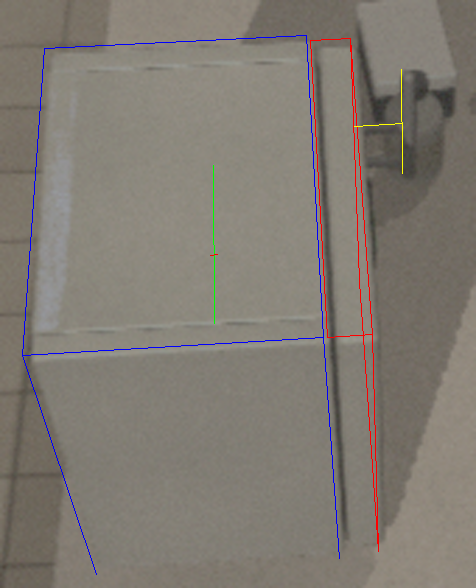

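```bash
python3 fr.py 0.698 0.1272 0.039 0 f2
```

```text
(no output)
```

View pics/f2_t.png

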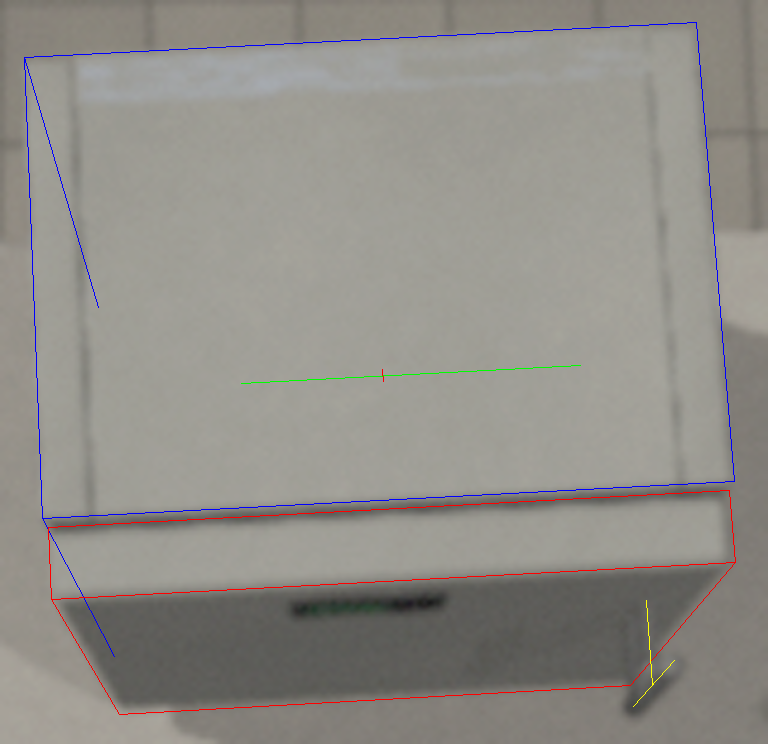

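View pics/f2_s.png

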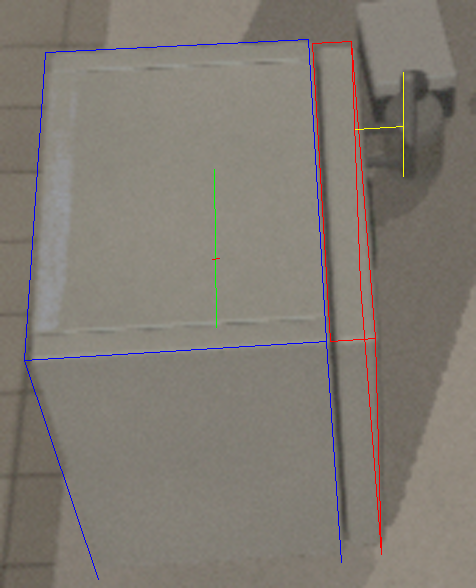

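```bash
cat >> h.py <<'E'
def to(x,y,z=None,yaw=None,src=None):
    """shift in tool frame after yaw (of tool x) turned; prints turn too"""
    s=env.sense(); R=np.array(s['tool_rot']); p=np.array(s['tool_pos'])
    ang=np.arctan2(R[1,0],R[0,0]); d=np.array([x,y,p[2] if z is None else z])-p
    rz=0 if yaw is None else -((yaw-ang+np.pi)%(2*np.pi)-np.pi)
    a2=ang-rz
    Rn=np.array([[np.cos(a2),np.sin(a2),0],[np.sin(a2),-np.cos(a2),0],[0,0,-1.]])
    print('t',round(s['time'],2),'pos',np.round(p*1000,1),'tilt',np.round(R[:2,2],4),'ang',round(ang,4),'F',np.round(s['contact_force'],1),'w',round(s['width']*85.4,1))
    print('rz',round(rz,4),'shift after turn (tool mm)',np.round(Rn.T@d*1000,1),'in present frame',np.round(R.T@d*1000,1))
E
python3 -m inch '[{"z":-43,"rz":-0.084,"jaw":85},{"z":-43,"rz":-0.084},{"z":-43,"rz":-0.084},{"z":-43,"rz":-0.084}]'
python3 -c "
from h import *
to(0.632,-0.1455,0.40,np.pi+0.039)"
```

```text
t 0.8 pos [197.4 645.5 231.4] tilt [0.0001 0.0001] ang 2.8448 F [-0.5 -0.8  0.5] w 85.6
rz -0.3358 shift after turn (tool mm) [-403.4 -807.3 -168.6] in present frame [-647.  -629.3 -168.6]validation failed for argument at $[0]...
```

```bash
python3 -m inch '[{"jaw":85,"x":0,"y":0,"z":-43,"rx":0,"ry":0,"rz":-0.084},{"jaw":85,"x":0,"y":0,"z":-43,"rx":0,"ry":0,"rz":-0.084},{"jaw":85,"x":0,"y":0,"z":-43,"rx":0,"ry":0,"rz":-0.084},{"jaw":85,"x":0,"y":0,"z":-43,"rx":0,"ry":0,"rz":-0.084}]'
python3 -c "
from h import *
to(0.632,-0.1455,0.40,np.pi+0.039)"
```

```text
time: 1.2
tool_pos: [0.1972, 0.6453, 0.4052]
tool_rot: [[-0.999, -0.043, 0.0], [-0.043, 0.999, 0.0], [-0.0, 0.0, -1.0]]
contact_force: [-0.7, -0.1, -0.2]
width: 0.995
t 1.2 pos [197.2 645.3 405.2] tilt [0.0001 0.0002] ang -3.0989 F [-0.7 -0.1 -0.2] w 85.0
rz 0.0037 shift after turn (tool mm) [-403.6 -807.1    5.2] in present frame [-400.6 -808.6    5. ]
```

```bash
python3 -m inch '[{"jaw":85,"x":-20.5,"y":-41,"z":0,"rx":0,"ry":0,"rz":0},{"jaw":85,"x":-20.5,"y":-41,"z":0,"rx":0,"ry":0,"rz":0},{"jaw":85,"x":-20.5,"y":-41,"z":0,"rx":0,"ry":0,"rz":0},{"jaw":85,"x":-20.5,"y":-41,"z":0,"rx":0,"ry":0,"rz":0},{"jaw":85,"x":-20.5,"y":-41,"z":0,"rx":0,"ry":0,"rz":0},{"jaw":85,"x":-20.5,"y":-41,"z":0,"rx":0,"ry":0,"rz":0},{"jaw":85,"x":-20.5,"y":-41,"z":0,"rx":0,"ry":0,"rz":0},{"jaw":85,"x":-20.5,"y":-41,"z":0,"rx":0,"ry":0,"rz":0},{"jaw":85,"x":-20.5,"y":-41,"z":0,"rx":0,"ry":0,"rz":0},{"jaw":85,"x":-20.5,"y":-41,"z":0,"rx":0,"ry":0,"rz":0},{"jaw":85,"x":-20.5,"y":-41,"z":0,"rx":0,"ry":0,"rz":0},{"jaw":85,"x":-20.5,"y":-41,"z":0,"rx":0,"ry":0,"rz":0}]' | head -2
python3 -c "
from h import *
to(0.632,-0.1455,0.40,np.pi+0.039)"
```

```text
time: 2.4
tool_pos: [0.4629, 0.1617, 0.4037]
t 2.4 pos [462.9 161.7 403.7] tilt [0.0011 0.0003] ang -3.1024 F [ 0.1  0.3 -1.1] w 85.0
rz 0.0002 shift after turn (tool mm) [-157.  -313.6    3.7] in present frame [-156.9 -313.6    3.8]
```

```bash
python3 -m inch '[{"jaw":85,"x":-22,"y":-44,"z":0,"rx":0,"ry":0,"rz":0},{"jaw":85,"x":-22,"y":-44,"z":0,"rx":0,"ry":0,"rz":0},{"jaw":85,"x":-22,"y":-44,"z":0,"rx":0,"ry":0,"rz":0},{"jaw":85,"x":-22,"y":-44,"z":0,"rx":0,"ry":0,"rz":0},{"jaw":85,"x":-22,"y":-44,"z":0,"rx":0,"ry":0,"rz":0},{"jaw":85,"x":-22,"y":-44,"z":0,"rx":0,"ry":0,"rz":0},{"jaw":85,"x":-22,"y":-44,"z":0,"rx":0,"ry":0,"rz":0},{"jaw":85,"x":0,"y":0,"z":0,"rx":0,"ry":0,"rz":0},{"jaw":85,"x":0,"y":0,"z":0,"rx":0,"ry":0,"rz":0}]' | head -2
python3 -c "
from h import *
to(0.632,-0.1455,0.276,np.pi+0.039)
g=snap('top','t1.png');g2=snap('scene','s1.png')
a=cv2.resize(g['image'][150:280,320:480,::-1],None,fx=4,fy=4,interpolation=cv2.INTER_CUBIC)
cv2.imwrite('pics/t1z.png',a)
"
```

```text
time: 3.3
tool_pos: [0.6285, -0.1393, 0.4022]
t 3.3 pos [ 628.5 -139.3  402.2] tilt [-0.0018  0.0011] ang -3.1043 F [ 0.4  0.3 -0.1] w 85.0
rz -0.0017 shift after turn (tool mm) [ -3.2  -6.3 126.2] in present frame [ -3.5  -6.5 126.2]
```

View pics/t1z.png

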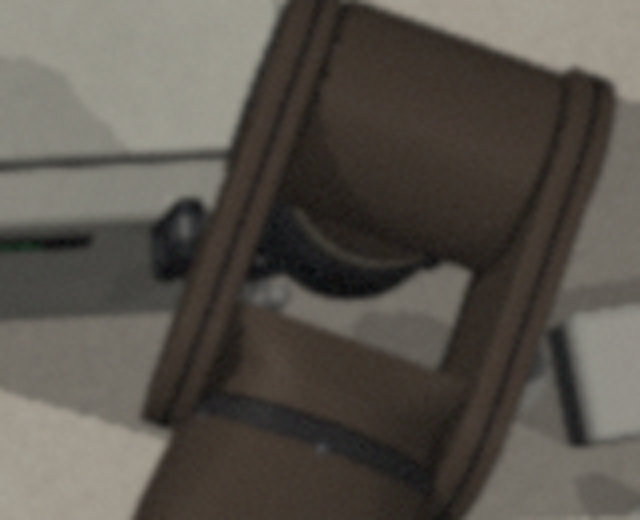

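View pics/s1.png

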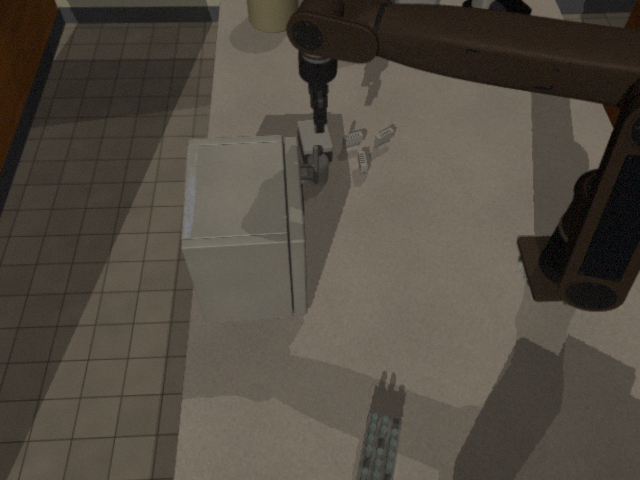

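The gripper at (320,115) is lined up over the handle at (318,155), and nothing is in the way. I'll descend now.

```bash
python3 -m inch '[{"jaw":85,"x":-3.5,"y":-6.5,"z":20,"rx":0,"ry":0,"rz":0},{"jaw":85,"x":0,"y":0,"z":36,"rx":0,"ry":0,"rz":0},{"jaw":85,"x":0,"y":0,"z":36,"rx":0,"ry":0,"rz":0},{"jaw":85,"x":0,"y":0,"z":34,"rx":0,"ry":0,"rz":0},{"jaw":85,"x":0,"y":0,"z":0,"rx":0,"ry":0,"rz":0}]' | head -2
python3 -c "
from h import *
to(0.632,-0.1455,0.276,np.pi+0.039)
g2=snap('scene','s2.png')
a=cv2.resize(g2['image'][90:200,270:400,::-1],None,fx=5,fy=5,interpolation=cv2.INTER_CUBIC)
cv2.imwrite('pics/s2z.png',a)
"
```

```text
time: 3.9
tool_pos: [0.6292, -0.1418, 0.2715]
t 3.9 pos [ 629.2 -141.8  271.5] tilt [-0.0098  0.004 ] ang -3.1004 F [-0.2 -0.5 -0.2] w 84.8
rz 0.0022 shift after turn (tool mm) [-2.7 -3.8 -4.5] in present frame [-2.6 -3.8 -4.5]
```

View pics/s2z.png

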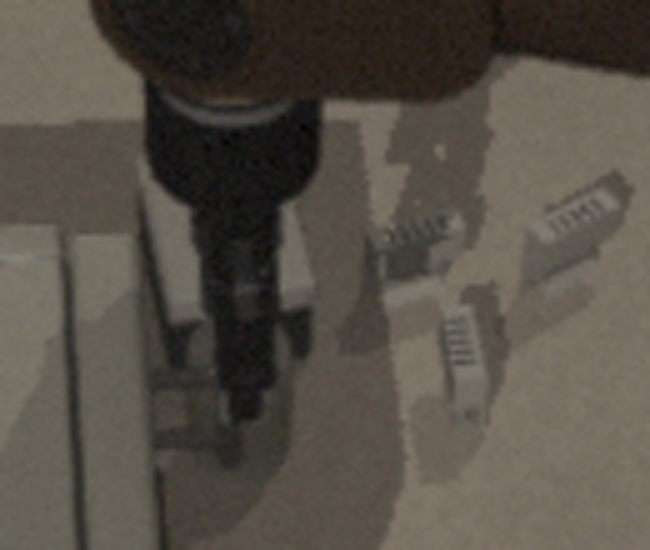

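```bash
python3 -m inch '[{"jaw":60,"x":-2,"y":-3.5,"z":-3,"rx":0,"ry":0,"rz":0},{"jaw":40,"x":0,"y":0,"z":0,"rx":0,"ry":0,"rz":0},{"jaw":20,"x":0,"y":0,"z":0,"rx":0,"ry":0,"rz":0},{"jaw":5,"x":0,"y":0,"z":0,"rx":0,"ry":0,"rz":0},{"jaw":5,"x":0,"y":0,"z":0,"rx":0,"ry":0,"rz":0},{"jaw":5,"x":0,"y":0,"z":0,"rx":0,"ry":0,"rz":0},{"jaw":5,"x":0,"y":0,"z":0,"rx":0,"ry":0,"rz":0}]' 
python3 -c "
from h import *
to(0.632,-0.1455,0.276,np.pi+0.039)
"
```

```text
time: 4.65
tool_pos: [0.6345, -0.1458, 0.2814]
tool_rot: [[-0.999, -0.04, 0.001], [-0.04, 0.999, 0.004], [-0.001, 0.004, -1.0]]
contact_force: [-1.0, 5.4, 3.2]
width: 0.12
t 4.65 pos [ 634.5 -145.8  281.4] tilt [0.0006 0.0043] ang -3.1018 F [-1.   5.4  3.2] w 10.3
rz 0.0008 shift after turn (tool mm) [2.5 0.4 5.4] in present frame [2.5 0.4 5.4]
```

```bash
python3 -m inch '[{"jaw":5,"x":5.4,"y":1.6,"z":0,"rx":0,"ry":0,"rz":0.02},{"jaw":5,"x":12.07,"y":3.6,"z":0,"rx":0,"ry":0,"rz":0.045},{"jaw":5,"x":12.07,"y":3.6,"z":0,"rx":0,"ry":0,"rz":0.045},{"jaw":5,"x":12.07,"y":3.6,"z":0,"rx":0,"ry":0,"rz":0.045},{"jaw":5,"x":12.07,"y":3.6,"z":0,"rx":0,"ry":0,"rz":0.045},{"jaw":5,"x":12.07,"y":3.6,"z":0,"rx":0,"ry":0,"rz":0.045}]' 
cat > hc.py <<'E'
from h import *
s=env.sense();R=np.array(s['tool_rot']);p=np.array(s['tool_pos'])
H=np.array([.6965,.127,p[2]]); print(s['time'],p,'r in tool',np.round((R.T@(H-p))[:2]*1000,1),'opened (rad)',round(np.pi+0.039-np.arctan2(R[1,0],R[0,0])%(2*np.pi),3),'F tool',np.round(R.T@np.array(s['contact_force']),1),'w',s['width']*85.4, 'q',np.round(s['joints'],2))
E
python3 hc.py
```

```text
time: 5.25
tool_pos: [0.571, -0.123, 0.2814]
tool_rot: [[-0.979, 0.206, 0.005], [0.206, 0.979, 0.002], [-0.004, 0.003, -1.0]]
contact_force: [3.4, 4.2, 1.1]
width: 0.124
5.25 [ 0.57100668 -0.12298738  0.28143494] r in tool [-71.3 270.5] opened (rad) 0.246 F tool [-2.4  4.8 -1.1] w 10.59783101742054 q [-0.39  0.05  1.75  0.    1.33 -1.75]
```

```bash
python3 -m inch '[{"jaw":5,"x":12.07,"y":3.6,"z":0,"rx":0,"ry":0,"rz":0.045},{"jaw":5,"x":12.07,"y":3.6,"z":0,"rx":0,"ry":0,"rz":0.045},{"jaw":5,"x":12.07,"y":3.6,"z":0,"rx":0,"ry":0,"rz":0.045},{"jaw":5,"x":12.07,"y":3.6,"z":0,"rx":0,"ry":0,"rz":0.045},{"jaw":5,"x":12.07,"y":3.6,"z":0,"rx":0,"ry":0,"rz":0.045},{"jaw":5,"x":12.07,"y":3.6,"z":0,"rx":0,"ry":0,"rz":0.045},{"jaw":5,"x":12.07,"y":3.6,"z":0,"rx":0,"ry":0,"rz":0.045},{"jaw":5,"x":12.07,"y":3.6,"z":0,"rx":0,"ry":0,"rz":0.045},{"jaw":5,"x":12.07,"y":3.6,"z":0,"rx":0,"ry":0,"rz":0.045},{"jaw":5,"x":12.07,"y":3.6,"z":0,"rx":0,"ry":0,"rz":0.045},{"jaw":5,"x":12.07,"y":3.6,"z":0,"rx":0,"ry":0,"rz":0.045},{"jaw":5,"x":12.07,"y":3.6,"z":0,"rx":0,"ry":0,"rz":0.045}]' >/dev/null
python3 hc.py
```

```text
6.45 [ 0.46080786 -0.02321248  0.28142834] r in tool [-70.7 270.4] opened (rad) 0.787 F tool [-1.8  3.  -1.4] w 10.553529476498854 q [-0.27 -0.24  2.02  0.    1.36 -1.09]
```

```bash
python3 -m inch '[{"jaw":5,"x":12.07,"y":3.6,"z":0,"rx":0,"ry":0,"rz":0.045},{"jaw":5,"x":12.07,"y":3.6,"z":0,"rx":0,"ry":0,"rz":0.045},{"jaw":5,"x":12.07,"y":3.6,"z":0,"rx":0,"ry":0,"rz":0.045},{"jaw":5,"x":12.07,"y":3.6,"z":0,"rx":0,"ry":0,"rz":0.045},{"jaw":5,"x":12.07,"y":3.6,"z":0,"rx":0,"ry":0,"rz":0.045},{"jaw":5,"x":12.07,"y":3.6,"z":0,"rx":0,"ry":0,"rz":0.045},{"jaw":5,"x":12.07,"y":3.6,"z":0,"rx":0,"ry":0,"rz":0.045},{"jaw":5,"x":12.07,"y":3.6,"z":0,"rx":0,"ry":0,"rz":0.045},{"jaw":5,"x":12.07,"y":3.6,"z":0,"rx":0,"ry":0,"rz":0.045},{"jaw":5,"x":12.07,"y":3.6,"z":0,"rx":0,"ry":0,"rz":0.045},{"jaw":5,"x":12.07,"y":3.6,"z":0,"rx":0,"ry":0,"rz":0.045}]' >/dev/null
python3 hc.py
```

```text
7.55 [0.41787123 0.10716444 0.28138363] r in tool [-71.  270.1] opened (rad) 1.282 F tool [-1.5 -2.3 -3.1] w 10.242667107133842 q [ 0.02 -0.32  2.08 -0.    1.38 -0.31]
```

```bash
python3 -m inch '[{"jaw":5,"x":12.07,"y":3.6,"z":0,"rx":0,"ry":0,"rz":0.045},{"jaw":5,"x":12.07,"y":3.6,"z":0,"rx":0,"ry":0,"rz":0.045},{"jaw":5,"x":12.07,"y":3.6,"z":0,"rx":0,"ry":0,"rz":0.045},{"jaw":5,"x":12.07,"y":3.6,"z":0,"rx":0,"ry":0,"rz":0.045},{"jaw":5,"x":12.07,"y":3.6,"z":0,"rx":0,"ry":0,"rz":0.045},{"jaw":5,"x":12.07,"y":3.6,"z":0,"rx":0,"ry":0,"rz":0.045},{"jaw":5,"x":5.4,"y":1.6,"z":0,"rx":0,"ry":0,"rz":0.02},{"jaw":5,"x":0,"y":0,"z":0,"rx":0,"ry":0,"rz":0}]' >/dev/null
python3 hc.py
python3 -c "
from h import *
snap('scene','s3.png');snap('top','t3.png')"
```

```text
8.35 [0.42425541 0.1890573  0.28136088] r in tool [-73.2 269.5] opened (rad) 1.569 F tool [ 2.5 -4.7 -5.4] w 10.47338483571562 q [ 0.2  -0.23  2.01  0.    1.36  0.16]
```

View pics/s3.png

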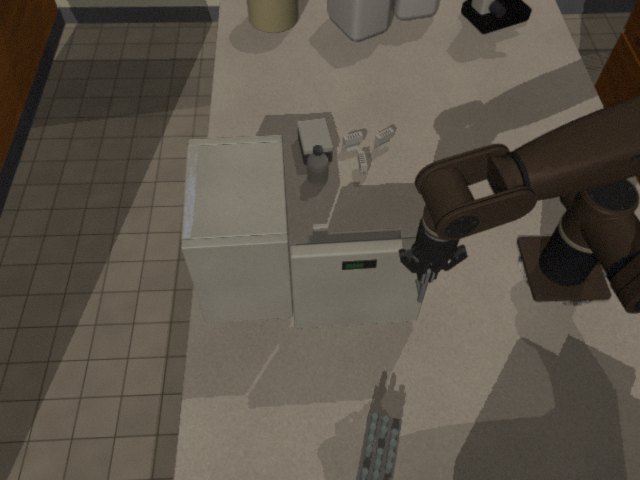

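View pics/t3.png

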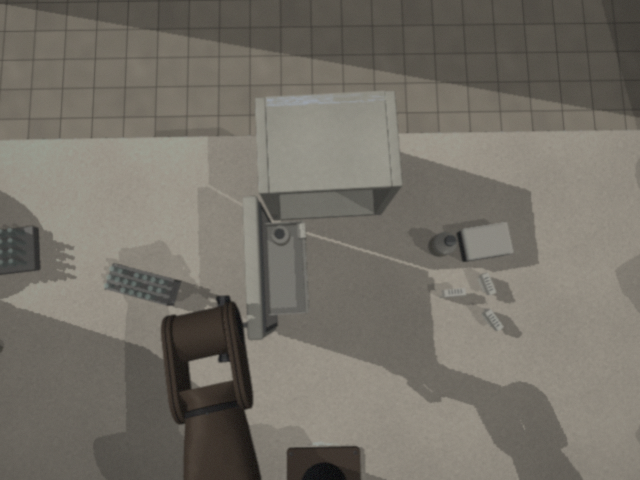

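```bash
python3 -m inch '[{"jaw":30,"x":0,"y":0,"z":0,"rx":0,"ry":0,"rz":0},{"jaw":60,"x":0,"y":0,"z":0,"rx":0,"ry":0,"rz":0},{"jaw":60,"x":0,"y":0,"z":0,"rx":0,"ry":0,"rz":0},{"jaw":60,"x":0,"y":0,"z":-25,"rx":0,"ry":0,"rz":0},{"jaw":60,"x":0,"y":0,"z":-40,"rx":0,"ry":0,"rz":0},{"jaw":60,"x":0,"y":0,"z":-40,"rx":0,"ry":0,"rz":0},{"jaw":60,"x":0,"y":0,"z":-20,"rx":0,"ry":0,"rz":0}]' 
python3 -c "
from h import *
to(0.4895,-0.351,0.40,np.pi/2+0.055)"
```

```text
time: 9.15
tool_pos: [0.4259, 0.1877, 0.4095]
tool_rot: [[-0.04, 0.999, 0.006], [0.999, 0.04, 0.001], [0.001, 0.006, -1.0]]
contact_force: [0.3, 0.1, 0.5]
width: 0.702
t 9.15 pos [425.9 187.7 409.5] tilt [0.0059 0.0009] ang 1.6104 F [0.3 0.1 0.5] w 60.0
rz -0.0153 shift after turn (tool mm) [-541.4   33.9    9.5] in present frame [-540.8   42.2    9.4]
```

```bash
python3 -m inch '[{"jaw":60,"x":-45,"y":3,"z":0,"rx":0,"ry":0,"rz":-0.015},{"jaw":60,"x":-45,"y":3,"z":0,"rx":0,"ry":0,"rz":0},{"jaw":60,"x":-45,"y":3,"z":0,"rx":0,"ry":0,"rz":0},{"jaw":60,"x":-45,"y":3,"z":0,"rx":0,"ry":0,"rz":0},{"jaw":60,"x":-45,"y":3,"z":0,"rx":0,"ry":0,"rz":0},{"jaw":60,"x":-45,"y":3,"z":0,"rx":0,"ry":0,"rz":0},{"jaw":50,"x":-45,"y":3,"z":20,"rx":0,"ry":0,"rz":0},{"jaw":50,"x":-45,"y":3,"z":20,"rx":0,"ry":0,"rz":0},{"jaw":50,"x":-45,"y":3,"z":20,"rx":0,"ry":0,"rz":0},{"jaw":50,"x":-45,"y":3,"z":20,"rx":0,"ry":0,"rz":0},{"jaw":50,"x":-45,"y":3,"z":20,"rx":0,"ry":0,"rz":0},{"jaw":50,"x":-45,"y":0,"z":20,"rx":0,"ry":0,"rz":0}]' |head -2
python3 -c "
from h import *
import pickle
g=snap('top','t4.png'); pickle.dump(g,open('top1.pkl','wb'))
g=snap('scene','s4.png'); pickle.dump(g,open('scene1.pkl','wb'))
to(0.4895,-0.351,0.15,np.pi/2+0.055)
"
python3 - <<'E'
import sys; sys.path.insert(0,'.')
from h import *
import pickle
from fr import draw
T=pickle.load(open('top1.pkl','rb'))
draw(T,(0.6965,0.127),0.039,np.pi/2,'pics/f3_t.png',(185,225,160,180),4.4)
E
```

```text
time: 10.35
tool_pos: [0.4867, -0.3519, 0.2842]
t 10.45 pos [ 484.8 -353.5  279.6] tilt [-0.0064  0.0043] ang 1.6205 F [-0.1  0.4 -0.9] w 49.8
rz -0.0053 shift after turn (tool mm) [  2.3   4.8 129.6] in present frame [  1.7   5.6 129.6]
```

View pics/f3_t.png

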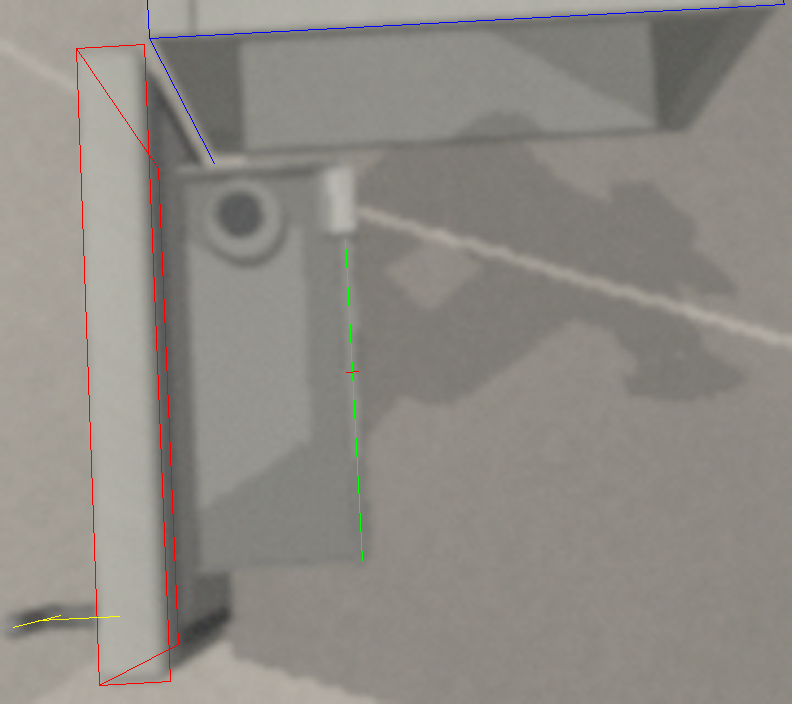

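View pics/s4.png

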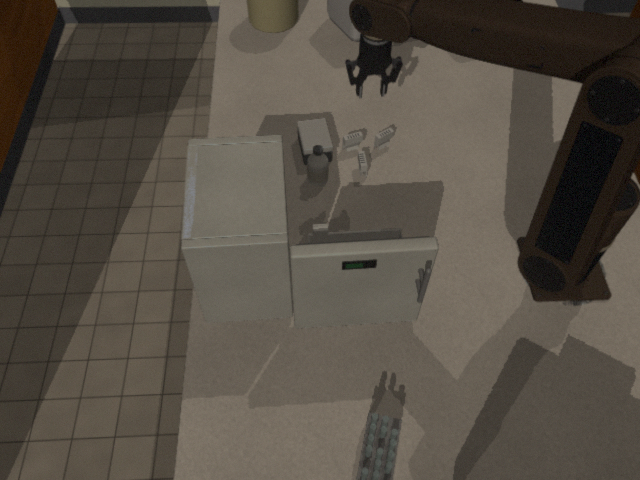

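```bash
python3 -m inch '[{"jaw":45,"x":2,"y":5,"z":30,"rx":0,"ry":0,"rz":-0.005},{"jaw":45,"x":0,"y":0,"z":50,"rx":0,"ry":0,"rz":0},{"jaw":45,"x":0,"y":0,"z":50,"rx":0,"ry":0,"rz":0},{"jaw":45,"x":0,"y":0,"z":50,"rx":0,"ry":0,"rz":0},{"jaw":45,"x":0,"y":0,"z":0,"rx":0,"ry":0,"rz":0},{"jaw":45,"x":0,"y":0,"z":0,"rx":0,"ry":0,"rz":0}]' |head -2
python3 - <<'E'
from h import *
g=snap('top','t5.png'); s=snap('scene','s5.png')
to(0.4895,-0.351,0.028,np.pi/2+0.055)
a=cv2.resize(g['image'][255:335,415:515,::-1],None,fx=5,fy=5,interpolation=cv2.INTER_CUBIC)
b=cv2.resize(s['image'][80:200,290:420,::-1],None,fx=4,fy=4,interpolation=cv2.INTER_CUBIC)
cv2.imwrite('pics/t5z.png',a);cv2.imwrite('pics/s5z.png',b)
E
```

```text
time: 11.05
tool_pos: [0.4918, -0.347, 0.1057]
t 11.15 pos [ 493.7 -349.   109.4] tilt [ 0.0047 -0.0047] ang 1.6311 F [-0.5 -1.1  0.9] w 44.8
rz 0.0053 shift after turn (tool mm) [-1.8 -4.3 81.4] in present frame [-1.3 -4.7 81.4]
```

View pics/t5z.png

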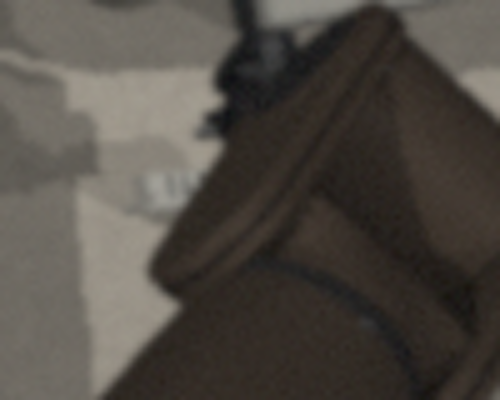

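View pics/s5z.png

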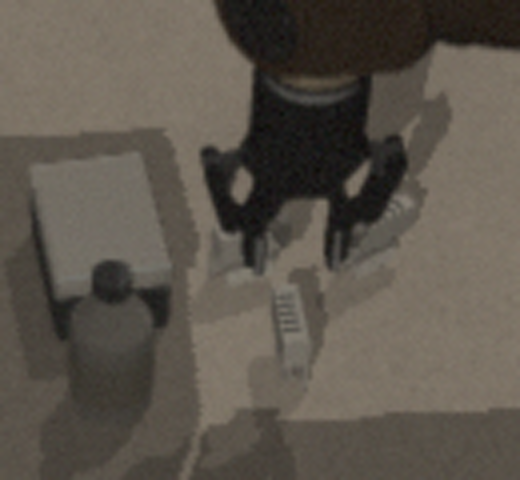

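```bash
python3 -m inch '[{"jaw":45,"x":0,"y":0,"z":25,"rx":0,"ry":0,"rz":0},{"jaw":45,"x":0,"y":0,"z":0,"rx":0,"ry":0,"rz":0},{"jaw":45,"x":0,"y":0,"z":0,"rx":0,"ry":0,"rz":0},{"jaw":45,"x":0,"y":0,"z":0,"rx":0,"ry":0,"rz":0}]' |head -2
python3 -c "
from h import *
to(0.4895,-0.351,0.028,np.pi/2+0.055)"
python3 -m inch '[{"jaw":45,"x":0,"y":0,"z":0,"rx":0,"ry":0,"rz":0}]' |head -2
```

```text
time: 11.55
tool_pos: [0.4929, -0.3484, 0.0829]
t 11.55 pos [ 492.9 -348.4   82.9] tilt [ 0.0028 -0.0028] ang 1.6308 F [-0.2 -0.1 -0.1] w 45.3
rz 0.0051 shift after turn (tool mm) [-2.4 -3.6 54.9] in present frame [-2.3 -3.7 54.9]
time: 11.65
tool_pos: [0.4926, -0.3481, 0.0822]
```

```bash
python3 -m inch '[{"jaw":45,"x":-2.5,"y":-3.3,"z":14,"rx":0,"ry":0,"rz":0.004},{"jaw":45,"x":0,"y":0,"z":20,"rx":0,"ry":0,"rz":0},{"jaw":45,"x":0,"y":0,"z":20,"rx":0,"ry":0,"rz":0},{"jaw":45,"x":0,"y":0,"z":0,"rx":0,"ry":0,"rz":0},{"jaw":45,"x":0,"y":0,"z":0,"rx":0,"ry":0,"rz":0}]' 
python3 - <<'E'
from h import *
s=snap('scene','s6.png')
to(0.4895,-0.351,0.028,np.pi/2+0.055)
b=cv2.resize(s['image'][80:200,290:420,::-1],None,fx=5,fy=5,interpolation=cv2.INTER_CUBIC)
cv2.imwrite('pics/s6z.png',b)
E
```

```text
time: 12.15
tool_pos: [0.4881, -0.3498, 0.0256]
tool_rot: [[-0.056, 0.998, -0.001], [0.998, 0.056, 0.001], [0.001, -0.001, -1.0]]
contact_force: [0.6, 0.8, 0.1]
width: 0.527
t 12.2 pos [ 488.8 -350.4   26.6] tilt [ 0.0003 -0.0004] ang 1.6267 F [ 0.5  0.8 -0.2] w 45.0
rz 0.0009 shift after turn (tool mm) [-0.6  0.7 -1.4] in present frame [-0.6  0.7 -1.4]
```

View pics/s6z.png

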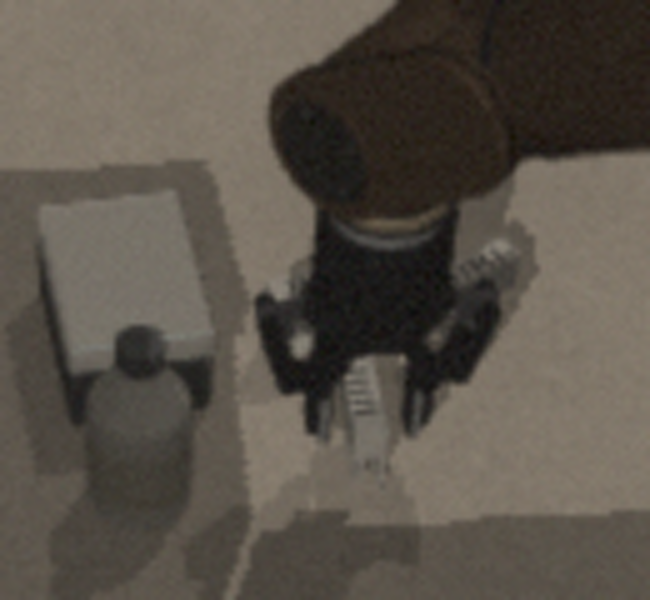

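The holder at (362,400) stands midway between the fingers at (318,410) and (415,400), so I'll close.

```bash
python3 -m inch '[{"jaw":35,"x":0,"y":0,"z":0,"rx":0,"ry":0,"rz":0},{"jaw":26,"x":0,"y":0,"z":0,"rx":0,"ry":0,"rz":0},{"jaw":22,"x":0,"y":0,"z":0,"rx":0,"ry":0,"rz":0},{"jaw":16,"x":0,"y":0,"z":0,"rx":0,"ry":0,"rz":0},{"jaw":8,"x":0,"y":0,"z":0,"rx":0,"ry":0,"rz":0},{"jaw":8,"x":0,"y":0,"z":0,"rx":0,"ry":0,"rz":0},{"jaw":8,"x":0,"y":0,"z":0,"rx":0,"ry":0,"rz":0}]' 
python3 - <<'E'
from h import *
s=snap('scene','s7.png')
to(0.4895,-0.351,0.028,np.pi/2+0.055)
b=cv2.resize(s['image'][80:200,290:420,::-1],None,fx=5,fy=5,interpolation=cv2.INTER_CUBIC)
cv2.imwrite('pics/s7z.png',b)
E
```

```text
time: 12.9
tool_pos: [0.4891, -0.3503, 0.027]
tool_rot: [[-0.056, 0.998, 0.001], [0.998, 0.056, -0.001], [-0.001, 0.001, -1.0]]
contact_force: [-0.6, 0.7, 4.6]
width: 0.199
t 12.95 pos [ 489.1 -350.3   27. ] tilt [ 0.0008 -0.0007] ang 1.6268 F [0.5 0.3 4.2] w 17.2
rz 0.001 shift after turn (tool mm) [-0.7  0.4 -1. ] in present frame [-0.7  0.4 -1. ]
```

View pics/s7z.png

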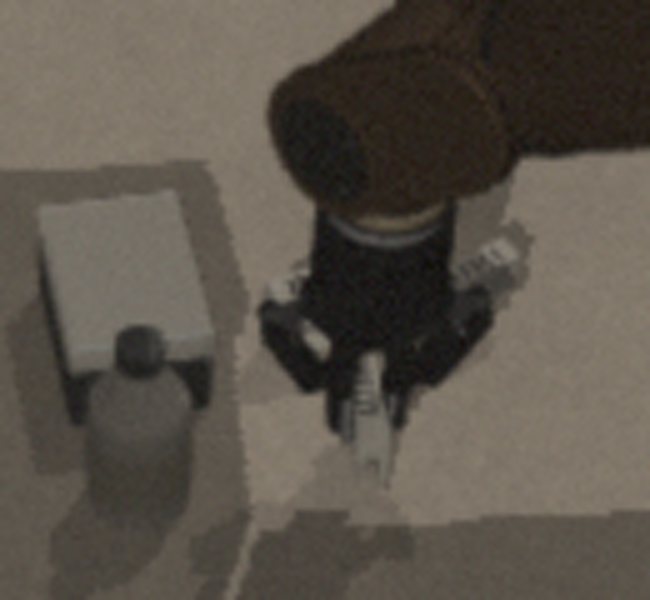

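```bash
python3 - <<'E'
from h import *
import pickle
T=pickle.load(open('top1.pkl','rb')); S=pickle.load(open('scene1.pkl','rb'))
im=cv2.cvtColor(T['image'],cv2.COLOR_RGB2GRAY).astype(np.float32)
H=np.array([.6965,.127]); a=0.039-np.pi/2
c,s=np.cos(a),np.sin(a)
def prof(im,g,y,xs,z):
    pts=np.array([proj(g,[H[0]+(c*x-s*y)/1000,H[1]+(s*x+c*y)/1000,z]) for x in xs],np.float32)
    return cv2.remap(im,pts[:,0].reshape(-1,1),pts[:,1].reshape(-1,1),cv2.INTER_CUBIC).ravel()
xs=np.arange(70,104,2)
print('x   ',xs)
for y0 in range(-90,-260,-20):
    p=np.mean([prof(im,T,y,xs,.240) for y in range(y0,y0-20,-2)],axis=0); print(y0,p.round(0).astype(int))
B=cv2.resize(np.clip(T['image'][220:320,255:325,::-1].astype(float)*1.8-60,0,255).astype('uint8'),None,fx=6,fy=6,interpolation=cv2.INTER_CUBIC); cv2.imwrite('pics/lip.png',B)
B=cv2.resize(np.clip(S['image'][205:275,285:445,::-1].astype(float)*1.8-40,0,255).astype('uint8'),None,fx=5,fy=5,interpolation=cv2.INTER_CUBIC); cv2.imwrite('pics/lips.png',B)
E
```

```text
x    [ 70  72  74  76  78  80  82  84  86  88  90  92  94  96  98 100 102]
-90 [ 98  98  98  98  97  96 100 109 109 100  91  89  91  91  91  91  91]
-110 [ 98  98  98  98  98  98 103 110 111 105  97  93  92  92  91  91  92]
-130 [ 98  99  99  98  97  96 101 109 107  97  90  89  92  92  91  92  92]
-150 [ 99  99  99  98  98  98 103 109 106  96  90  90  92  93  93  92  92]
-170 [ 99  98  98  99  97  97 101 109 108  98  91  93  97  99 101 103 104]
-190 [ 98  99  99  99  98  97  99 101  99  95 100 107 111 112 112 112 112]
-210 [ 99  99  99  99  98  95  94  94  92  93 100 107 110 111 111 111 112]
-230 [ 99  98  98  98  97  95  93  93  91  92  99 106 109 109 109 110 110]
-250 [107 106 107 107 107 106 106 106 106 107 108 107 107 108 109 109 108]
```

View pics/lip.png

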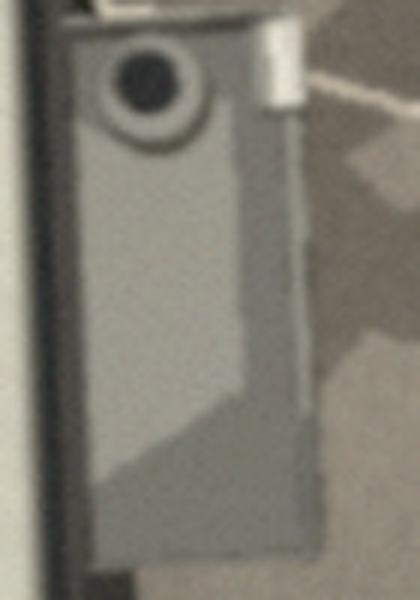

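View pics/lips.png

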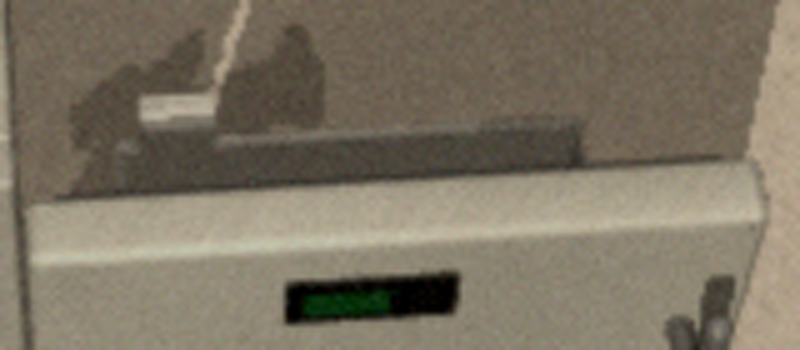

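```bash
python3 -m inch '[{"jaw":8,"x":0,"y":0,"z":-25,"rx":0,"ry":0,"rz":0},{"jaw":8,"x":0,"y":0,"z":-45,"rx":0,"ry":0,"rz":0},{"jaw":8,"x":0,"y":0,"z":-30,"rx":0,"ry":0,"rz":-0.1},{"jaw":8,"x":0,"y":0,"z":-20,"rx":0,"ry":0,"rz":-0.14},{"jaw":8,"x":0,"y":0,"z":-20,"rx":0,"ry":0,"rz":-0.14},{"jaw":8,"x":0,"y":0,"z":-20,"rx":0,"ry":0,"rz":-0.14},{"jaw":8,"x":0,"y":0,"z":-20,"rx":0,"ry":0,"rz":-0.14},{"jaw":8,"x":0,"y":0,"z":-20,"rx":0,"ry":0,"rz":-0.14},{"jaw":8,"x":0,"y":0,"z":-20,"rx":0,"ry":0,"rz":-0.14},{"jaw":8,"x":0,"y":0,"z":-20,"rx":0,"ry":0,"rz":-0.14},{"jaw":8,"x":0,"y":0,"z":-20,"rx":0,"ry":0,"rz":-0.14},{"jaw":8,"x":0,"y":0,"z":-20,"rx":0,"ry":0,"rz":-0.14}]' 
python3 - <<'E'
from h import *
to(0.5448,-0.05,0.29,np.pi+0.039)
E
```

```text
time: 14.15
tool_pos: [0.4882, -0.3497, 0.3057]
tool_rot: [[-0.989, 0.149, -0.002], [0.149, 0.989, 0.002], [0.002, 0.001, -1.0]]
contact_force: [-0.8, -0.1, -0.8]
width: 0.2
t 14.15 pos [ 488.2 -349.7  305.7] tilt [-0.0017  0.0016] ang 2.9925 F [-0.8 -0.1 -0.8] w 17.0
rz -0.1881 shift after turn (tool mm) [-68.3 297.2  15.7] in present frame [-11.5 304.7  16.1]
```

```bash
python3 -m inch '[{"jaw":8,"x":0,"y":0,"z":0,"rx":0,"ry":0,"rz":-0.09},{"jaw":8,"x":0,"y":0,"z":0,"rx":0,"ry":0,"rz":-0.09},{"jaw":8,"x":-9,"y":40,"z":2,"rx":0,"ry":0,"rz":0},{"jaw":8,"x":-10,"y":43,"z":2,"rx":0,"ry":0,"rz":0},{"jaw":8,"x":-10,"y":43,"z":2,"rx":0,"ry":0,"rz":0},{"jaw":8,"x":-10,"y":43,"z":2,"rx":0,"ry":0,"rz":0},{"jaw":8,"x":-10,"y":43,"z":0,"rx":0,"ry":0,"rz":0},{"jaw":8,"x":-10,"y":43,"z":0,"rx":0,"ry":0,"rz":0},{"jaw":8,"x":-9,"y":40,"z":0,"rx":0,"ry":0,"rz":0},{"jaw":8,"x":0,"y":0,"z":0,"rx":0,"ry":0,"rz":0},{"jaw":8,"x":0,"y":0,"z":0,"rx":0,"ry":0,"rz":0},{"jaw":8,"x":0,"y":0,"z":0,"rx":0,"ry":0,"rz":0}]' 
python3 - <<'E'
from h import *
to(0.5448,0.039,0.29,np.pi+0.039)
s=snap('scene','s8.png');t=snap('top','t8.png')
b=cv2.resize(s['image'][120:280,270:450,::-1],None,fx=4.4,fy=4.4,interpolation=cv2.INTER_CUBIC)
b=np.clip(b.astype(float)*1.5,0,255).astype('uint8')
cv2.imwrite('pics/s8z.png',b[:600])
E
```

```text
time: 15.35
tool_pos: [0.5489, -0.0542, 0.2976]
tool_rot: [[-1.0, -0.024, -0.001], [-0.024, 1.0, -0.0], [0.001, -0.0, -1.0]]
contact_force: [0.6, 0.4, -0.8]
width: 0.2
t 15.35 pos [548.9 -54.2 297.6] tilt [-0.0013 -0.0002] ang -3.1172 F [ 0.6  0.4 -0.8] w 17.1
rz -0.0146 shift after turn (tool mm) [ 0.4 93.3  7.6] in present frame [ 1.8 93.3  7.6]
```

View pics/s8z.png

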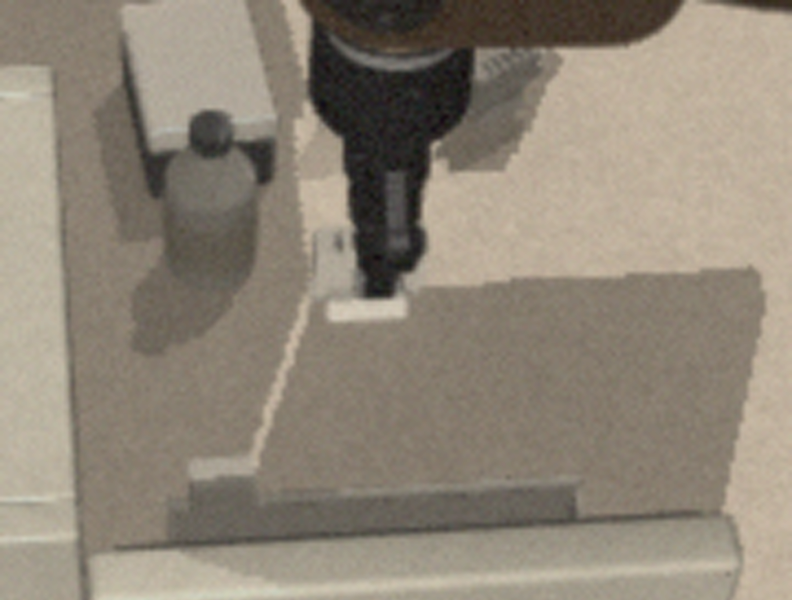

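View pics/t8.png

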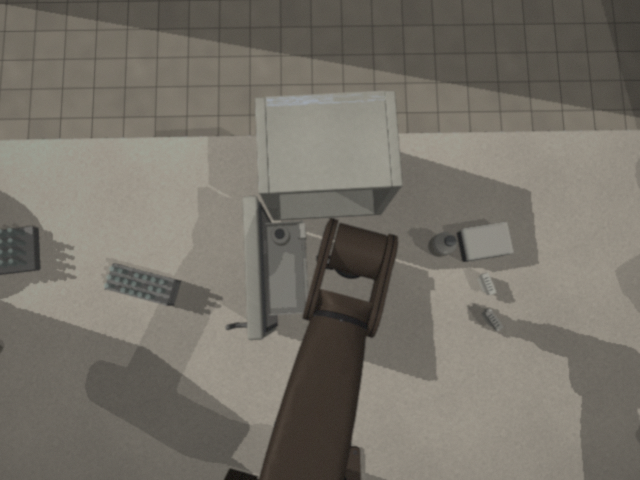

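```bash
cat > ov2.py <<'E'
from h import *
import sys
def ov(crop,k,fn,tz=27):
    g=env.grab_frame('scene'); s=env.sense(); R=np.array(s['tool_rot']);p=np.array(s['tool_pos'])
    r0,c0,h,w=crop
    im=cv2.resize(g['image'][r0:r0+h,c0:c0+w,::-1],None,fx=k,fy=k,interpolation=cv2.INTER_CUBIC)
    im=np.clip(im.astype(float)*1.5,0,255).astype('uint8'); raw=im.copy()
    # holder axes: x = tool y, y = -tool x , z = -tool z
    def W(q): q=np.array(q)/1000.; return p+R[:,1]*q[0]-R[:,0]*q[1]-R[:,2]*(q[2]-tz/1000.)
    def L(pts,col): cv2.polylines(im,[np.array([((proj(g,W(q))-[c0,r0]+.5)*k).astype(int) for q in pts])],False,col,1)
    L([(9,28,30),(9,-28,30),(9,-28,56),(9,28,56),(9,28,30)],(255,0,0))
    L([(-11.5,28,0),(-11.5,-28,0),(-9,-28,8),(-9,-28,56),(-9,28,56),(-9,28,8),(-11.5,28,0)],(0,0,255))
    L([(1,20,11),(1,-20,11),(6,-20,0),(6,20,0),(1,20,11)],(0,255,0))
    cv2.imwrite(fn,np.hstack([raw,im]))
if __name__=='__main__': ov((165,325,40,50),8,'pics/ov2.png')
E
python3 ov2.py
```

```text
(no output)
```

View pics/ov2.png

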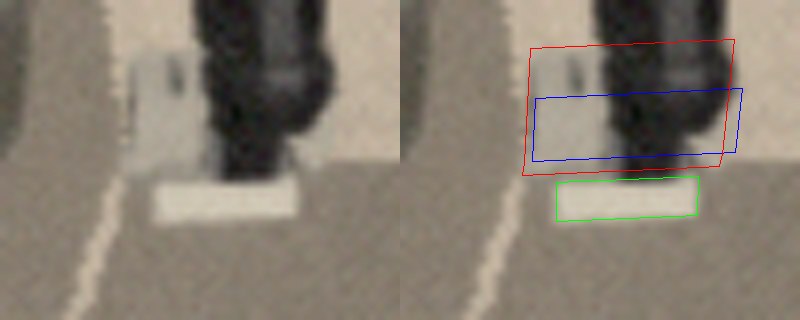

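The overlay matches: the 40 mm bright strip at (225,200) is the tongue's lead-in and faces +y, which is the bottle side. I'll move above the lip.

```bash
python3 -m inch '[{"jaw":8,"x":0.5,"y":15,"z":0,"rx":0,"ry":0,"rz":-0.015},{"jaw":8,"x":0,"y":25,"z":0,"rx":0,"ry":0,"rz":0},{"jaw":8,"x":0,"y":25,"z":2,"rx":0,"ry":0,"rz":0},{"jaw":8,"x":0,"y":20,"z":2,"rx":0,"ry":0,"rz":0},{"jaw":8,"x":0,"y":8.3,"z":2,"rx":0,"ry":0,"rz":0},{"jaw":8,"x":0,"y":0,"z":0,"rx":0,"ry":0,"rz":0},{"jaw":8,"x":0,"y":0,"z":0,"rx":0,"ry":0,"rz":0},{"jaw":8,"x":0,"y":0,"z":0,"rx":0,"ry":0,"rz":0}]' |head -2
python3 - <<'E'
from h import *
to(0.5448,0.039,0.271,np.pi+0.039)
from ov2 import ov
ov((190,300,80,100),4,'pics/ov3.png')
E
```

```text
time: 16.3
tool_pos: [0.5453, 0.0391, 0.2925]
t 16.3 pos [545.3  39.1 292.5] tilt [ 0.0002 -0.0003] ang -3.1023 F [-0.3 -0.2 -1.3] w 16.9
rz 0.0003 shift after turn (tool mm) [ 0.5 -0.  21.5] in present frame [ 0.5 -0.  21.5]
```

View pics/ov3.png

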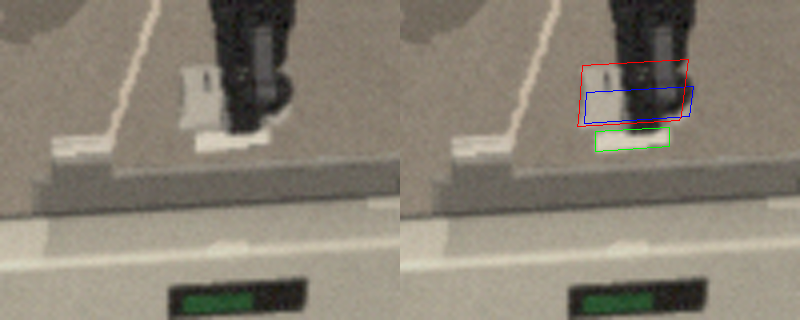

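```bash
python3 - <<'E'
from h import *
import pickle
S=pickle.load(open('scene1.pkl','rb'))
im=cv2.cvtColor(S['image'],cv2.COLOR_RGB2GRAY).astype(np.float32)
H=np.array([.6965,.127]); a=0.039-np.pi/2;c,s=np.cos(a),np.sin(a)
xs=np.arange(71,101,2); print(xs)
for y0 in (-90,-110,-130,-150,-170,-190,-210,-230):
    P=[]
    for y in range(y0,y0-20,-2):
        pts=np.array([proj(S,[H[0]+(c*x-s*y)/1000,H[1]+(s*x+c*y)/1000,.240]) for x in xs],np.float32)
        P.append(cv2.remap(im,pts[:,0].reshape(-1,1),pts[:,1].reshape(-1,1),cv2.INTER_CUBIC).ravel())
    print(y0,np.mean(P,0).round().astype(int))
E
```

```text
[71 73 75 77 79 81 83 85 87 89 91 93 95 97 99]
-90 [61 62 61 62 66 74 80 79 67 64 66 66 66 68 71]
-110 [61 61 61 60 64 75 82 79 74 71 66 64 64 63 63]
-130 [60 61 61 61 64 75 84 83 75 73 72 71 70 70 70]
-150 [61 61 60 60 65 76 83 81 78 77 78 78 78 78 77]
-170 [61 61 61 61 65 75 82 82 77 78 77 77 77 78 78]
-190 [61 61 62 61 67 76 81 80 80 80 80 79 78 78 78]
-210 [61 61 62 61 63 71 73 72 74 79 79 79 79 79 78]
-230 [62 62 62 62 67 72 73 71 75 78 78 77 78 78 78]
```

```bash
python3 -m inch '[{"jaw":8,"x":0.5,"y":0,"z":8,"rx":0,"ry":0,"rz":0},{"jaw":8,"x":0,"y":0,"z":8,"rx":0,"ry":0,"rz":0},{"jaw":8,"x":0,"y":0,"z":6,"rx":0,"ry":0,"rz":0},{"jaw":8,"x":0,"y":0,"z":3,"rx":0,"ry":0,"rz":0},{"jaw":8,"x":0,"y":0,"z":3,"rx":0,"ry":0,"rz":0},{"jaw":8,"x":0,"y":0,"z":0,"rx":0,"ry":0,"rz":0}]' |grep -v rot
python3 - <<'E'
from h import *
to(0.5448,0.039,0.258,np.pi+0.039)
from ov2 import ov
ov((190,300,80,100),4,'pics/ov4.png')
E
```

```text
time: 16.95
tool_pos: [0.5445, 0.0398, 0.2638]
contact_force: [-0.2, 0.3, -1.0]
width: 0.201
t 16.95 pos [544.5  39.8 263.8] tilt [-0.0009  0.0001] ang -3.1014 F [-0.2  0.3 -1. ] w 17.2
rz 0.0012 shift after turn (tool mm) [-0.3 -0.9  5.8] in present frame [-0.3 -0.9  5.8]
```

View pics/ov4.png

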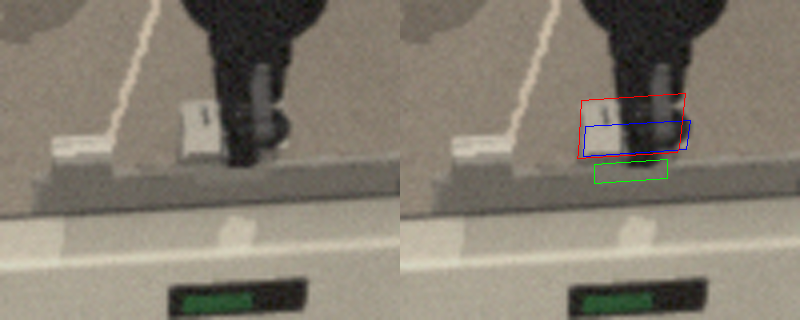

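```bash
python3 - <<'E'
from h import *
import ov2
g=env.grab_frame('scene')
b=g['image'][215:245,335:385,::-1].astype(float)
b=np.clip((b-30)*2.6,0,255).astype('uint8')
cv2.imwrite('pics/z5.png',cv2.resize(b,None,fx=15,fy=15,interpolation=cv2.INTER_CUBIC))
s=env.sense();p=np.array(s['tool_pos']);R=np.array(s['tool_rot'])
for q in ((6,20,0),(6,-20,0),(1,20,11),(1,-20,11),(9,28,30),(9,-28,30)):
    w=p+R[:,1]*q[0]/1e3-R[:,0]*q[1]/1e3-R[:,2]*(q[2]-27)/1e3
    print(q,((proj(g,w)-[335,215]+.5)*15).round())
E
```

```text
(6, 20, 0) [205. 311.]
(6, -20, 0) [476. 294.]
(1, 20, 11) [205. 239.]
(1, -20, 11) [477. 222.]
(9, 28, 30) [162. 209.]
(9, -28, 30) [549. 185.]
```

View pics/z5.png

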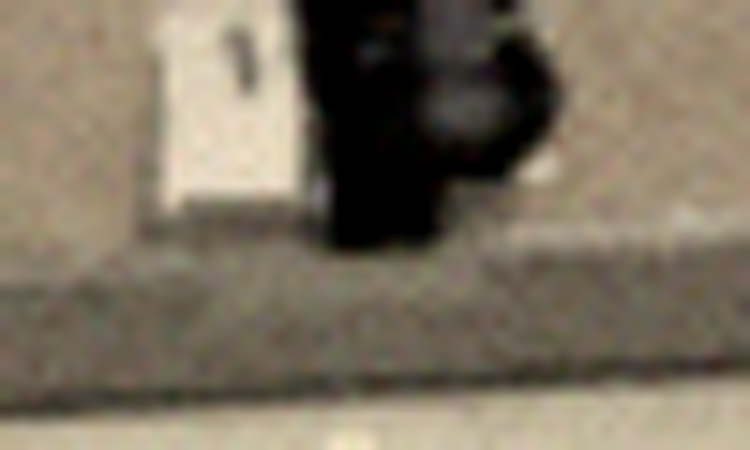

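```bash
python3 -m inch '[{"jaw":8,"x":0,"y":-1,"z":0,"rx":0,"ry":0,"rz":0},{"jaw":8,"x":0,"y":0,"z":0,"rx":0,"ry":0,"rz":0},{"jaw":8,"x":0,"y":0,"z":2,"rx":0,"ry":0,"rz":0},{"jaw":8,"x":0,"y":0,"z":2,"rx":0,"ry":0,"rz":0},{"jaw":8,"x":0,"y":0,"z":0,"rx":0,"ry":0,"rz":0}]' |grep -v rot
python3 -m inch '[{"jaw":8,"x":0,"y":0,"z":2,"rx":0,"ry":0,"rz":0},{"jaw":8,"x":0,"y":0,"z":2,"rx":0,"ry":0,"rz":0},{"jaw":8,"x":0,"y":0,"z":0,"rx":0,"ry":0,"rz":0}]' |grep -v rot
python3 - <<'E'
from h import *
to(0.5448,0.0388,0.237,np.pi+0.039)
E
```

```text
time: 17.55
tool_pos: [0.5445, 0.0388, 0.2598]
contact_force: [-0.1, -0.2, 0.2]
width: 0.201
time: 17.85
tool_pos: [0.5447, 0.0389, 0.2561]
contact_force: [0.4, 0.2, -0.9]
width: 0.2
t 17.85 pos [544.7  38.9 256.1] tilt [-0.0001  0.0002] ang -3.1014 F [ 0.4  0.2 -0.9] w 17.0
rz 0.0012 shift after turn (tool mm) [-0.1 -0.1 19.1] in present frame [-0.1 -0.1 19.1]
```

```bash
for i in 1; do
python3 -m inch '[{"jaw":8,"x":0,"y":0,"z":2,"rx":0,"ry":0,"rz":0},{"jaw":8,"x":0,"y":0,"z":0,"rx":0,"ry":0,"rz":0}]' |grep -v rot
python3 -m inch '[{"jaw":8,"x":0,"y":0,"z":2,"rx":0,"ry":0,"rz":0},{"jaw":8,"x":0,"y":0,"z":0,"rx":0,"ry":0,"rz":0}]' |grep -v rot
python3 -m inch '[{"jaw":8,"x":0,"y":0,"z":2,"rx":0,"ry":0,"rz":0},{"jaw":8,"x":0,"y":0,"z":0,"rx":0,"ry":0,"rz":0}]' |grep -v rot
python3 -m inch '[{"jaw":8,"x":0,"y":0,"z":2,"rx":0,"ry":0,"rz":0},{"jaw":8,"x":0,"y":0,"z":0,"rx":0,"ry":0,"rz":0}]' |grep -v rot
done
```

```text
time: 18.05
tool_pos: [0.545, 0.0389, 0.2551]
contact_force: [-1.3, -0.2, 2.6]
width: 0.199
time: 18.25
tool_pos: [0.5453, 0.0389, 0.2531]
contact_force: [0.5, 1.5, 2.7]
width: 0.198
time: 18.45
tool_pos: [0.5446, 0.0388, 0.2496]
contact_force: [0.6, 0.6, 1.1]
width: 0.2
time: 18.65
tool_pos: [0.5441, 0.0388, 0.2471]
contact_force: [0.5, -0.4, -0.2]
width: 0.199
```

```bash

python3 -m inch '[{"jaw":8,"x":0,"y":0,"z":2,"rx":0,"ry":0,"rz":0},{"jaw":8,"x":0,"y":0,"z":0,"rx":0,"ry":0,"rz":0}]' |grep -v rot
python3 -m inch '[{"jaw":8,"x":0,"y":0,"z":2,"rx":0,"ry":0,"rz":0},{"jaw":8,"x":0,"y":0,"z":0,"rx":0,"ry":0,"rz":0}]' |grep -v rot
python3 -m inch '[{"jaw":8,"x":0,"y":0,"z":2,"rx":0,"ry":0,"rz":0},{"jaw":8,"x":0,"y":0,"z":0,"rx":0,"ry":0,"rz":0}]' |grep -v rot
python3 -m inch '[{"jaw":8,"x":0,"y":0,"z":1.5,"rx":0,"ry":0,"rz":0},{"jaw":8,"x":0,"y":0,"z":0,"rx":0,"ry":0,"rz":0}]' |grep -v rot
python3 -c "
from h import *
to(0.5448,0.0388,0.237,np.pi+0.039)"
```

```text
time: 18.85
tool_pos: [0.5442, 0.0387, 0.2454]
contact_force: [-1.0, 0.1, -0.6]
width: 0.197
time: 19.05
tool_pos: [0.5445, 0.0387, 0.2438]
contact_force: [-0.1, 0.3, 0.5]
width: 0.202
time: 19.25
tool_pos: [0.5446, 0.0388, 0.242]
contact_force: [0.4, -0.4, -0.6]
width: 0.2
time: 19.45
tool_pos: [0.5446, 0.0388, 0.2406]
contact_force: [-0.5, 0.2, -0.5]
width: 0.201
t 19.45 pos [544.6  38.8 240.6] tilt [-0.0004 -0.    ] ang -3.1014 F [-0.5  0.2 -0.5] w 17.2
rz 0.0012 shift after turn (tool mm) [-0.2 -0.   3.6] in present frame [-0.2 -0.   3.6]
```

```bash

python3 -m inch '[{"jaw":8,"x":0,"y":0,"z":1.5,"rx":0,"ry":0,"rz":0},{"jaw":8,"x":0,"y":0,"z":0,"rx":0,"ry":0,"rz":0}]' |grep -v rot
python3 -m inch '[{"jaw":8,"x":0,"y":0,"z":1,"rx":0,"ry":0,"rz":0},{"jaw":8,"x":0,"y":0,"z":0,"rx":0,"ry":0,"rz":0}]' |grep -v rot
python3 -m inch '[{"jaw":8,"x":0,"y":0,"z":1,"rx":0,"ry":0,"rz":0},{"jaw":8,"x":0,"y":0,"z":0,"rx":0,"ry":0,"rz":0}]' |grep -v rot
python3 - <<'E'
from h import *
g=env.grab_frame('scene')
b=g['image'][210:245,335:385,::-1].astype(float)
b=np.clip((b-30)*2.6,0,255).astype('uint8')
cv2.imwrite('pics/z6.png',cv2.resize(b,None,fx=15,fy=15,interpolation=cv2.INTER_CUBIC))
to(0.5448,0.0388,0.237,np.pi+0.039)
E
```

```text
time: 19.65
tool_pos: [0.5446, 0.0388, 0.2391]
contact_force: [0.6, 0.5, -0.5]
width: 0.201
time: 19.85
tool_pos: [0.5447, 0.0388, 0.2382]
contact_force: [-0.0, 0.8, -1.0]
width: 0.2
time: 20.05
tool_pos: [0.5447, 0.0388, 0.2372]
contact_force: [-0.9, 0.2, -1.4]
width: 0.198
t 20.1 pos [544.7  38.8 237.2] tilt [-0.0001 -0.    ] ang -3.1014 F [-0.4 -1.1 -0.6] w 17.2
rz 0.0012 shift after turn (tool mm) [-0.1 -0.   0.2] in present frame [-0.1 -0.   0.2]
```

View pics/z6.png

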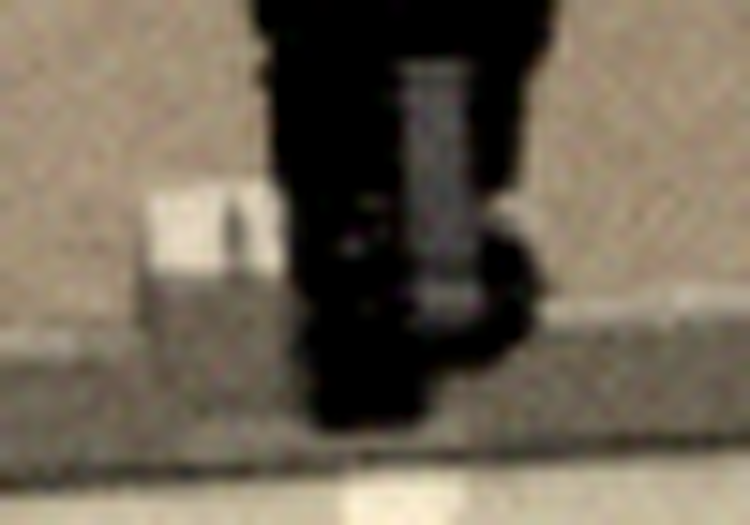

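```bash

python3 -m inch '[{"jaw":8,"x":0,"y":0,"z":1,"rx":0,"ry":0,"rz":0},{"jaw":8,"x":0,"y":0,"z":0,"rx":0,"ry":0,"rz":0},{"jaw":8,"x":0,"y":0,"z":0,"rx":0,"ry":0,"rz":0}]' |grep -v rot
python3 -m inch '[{"jaw":8,"x":0,"y":0,"z":1,"rx":0,"ry":0,"rz":0},{"jaw":8,"x":0,"y":0,"z":0,"rx":0,"ry":0,"rz":0},{"jaw":8,"x":0,"y":0,"z":0,"rx":0,"ry":0,"rz":0}]' |grep -v rot

```

```text
time: 20.4
tool_pos: [0.5448, 0.0388, 0.237]
contact_force: [-1.6, -0.3, 3.8]
width: 0.2
time: 20.7
tool_pos: [0.5449, 0.0387, 0.237]
contact_force: [-2.7, -0.2, 6.9]
width: 0.196
```

```bash

python3 -m inch '[{"jaw":8,"x":0,"y":0,"z":1,"rx":0,"ry":0,"rz":0},{"jaw":8,"x":0,"y":0,"z":0,"rx":0,"ry":0,"rz":0},{"jaw":8,"x":0,"y":0,"z":0,"rx":0,"ry":0,"rz":0},{"jaw":8,"x":0,"y":0,"z":0,"rx":0,"ry":0,"rz":0}]' |grep -v rot
for i in 1 2 3; do python3 -m inch '[{"jaw":8,"x":0,"y":0,"z":0,"rx":0,"ry":0,"rz":0}]' | grep -E 'force|pos'; done
```

```text
time: 21.1
tool_pos: [0.5451, 0.0385, 0.2369]
contact_force: [-4.0, 0.2, 9.1]
width: 0.2
tool_pos: [0.5451, 0.0385, 0.237]
contact_force: [-4.3, -0.6, 9.8]
tool_pos: [0.5451, 0.0385, 0.2369]
contact_force: [-5.0, -0.8, 9.6]
tool_pos: [0.545, 0.0385, 0.2369]
contact_force: [-4.6, 0.6, 9.1]
```

```bash

python3 -m inch '[{"jaw":8,"x":0.8,"y":0,"z":0.1,"rx":0,"ry":0,"rz":0},{"jaw":8,"x":0,"y":0,"z":0,"rx":0,"ry":0,"rz":0},{"jaw":8,"x":0,"y":0,"z":0,"rx":0,"ry":0,"rz":0}]' |grep -v rot
for i in 1 2 3; do python3 -m inch '[{"jaw":8,"x":0,"y":0,"z":0,"rx":0,"ry":0,"rz":0}]' | grep -E 'force|pos'; done
python3 - <<'E'
from h import *
to(0.5448,0.0388,0.237,np.pi+0.039)
g=snap('scene','s9.png');t=snap('top','t9.png')
b=np.clip(g['image'][110:330,170:450,::-1].astype(float)*1.6,0,255).astype('uint8')
cv2.imwrite('pics/s9z.png',cv2.resize(b,None,fx=2.7,fy=2.7,interpolation=cv2.INTER_CUBIC))
b=np.clip(t['image'][170:350,215:345,::-1].astype(float)*1.4,0,255).astype('uint8')
cv2.imwrite('pics/t9z.png',cv2.resize(b,None,fx=3.3,fy=3.3,interpolation=cv2.INTER_CUBIC))
for n in ('torque',): print(env.sense()[n])
E
```

```text
time: 21.7
tool_pos: [0.5451, 0.0385, 0.237]
contact_force: [-2.5, -0.3, 8.9]
width: 0.199
tool_pos: [0.545, 0.0385, 0.2369]
contact_force: [-2.1, 0.9, 8.8]
tool_pos: [0.545, 0.0385, 0.237]
contact_force: [-2.2, -0.6, 7.9]
tool_pos: [0.5451, 0.0385, 0.237]
contact_force: [-2.8, -0.8, 8.9]
t 22.0 pos [545.1  38.5 237. ] tilt [ 0.0039 -0.001 ] ang -3.1011 F [-2.8 -0.8  8.9] w 17.1
rz 0.0014 shift after turn (tool mm) [ 0.2  0.3 -0. ] in present frame [ 0.2  0.3 -0. ]
[-0.03541744  0.40232721  0.04180239]
```

View pics/s9z.png

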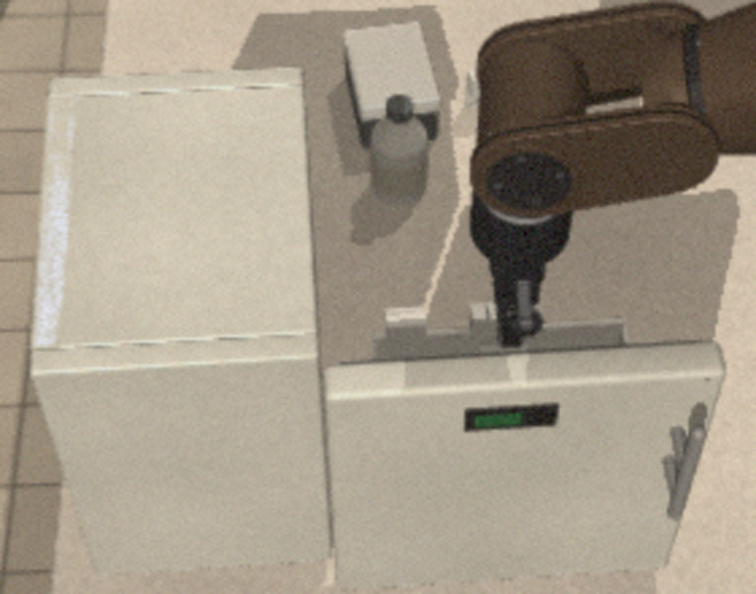

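View pics/t9z.png

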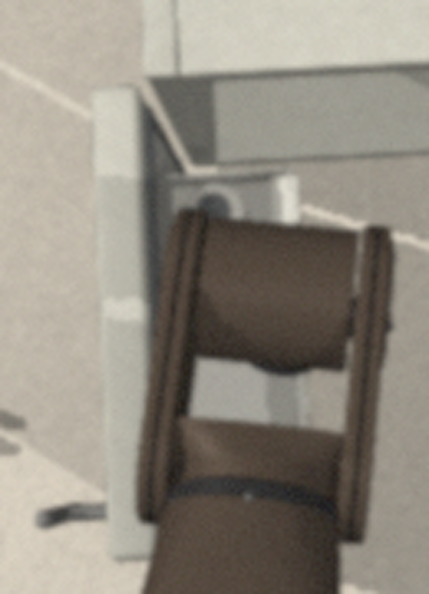

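```bash

python3 -m inch '[{"jaw":8,"x":0.3,"y":0,"z":0.4,"rx":0,"ry":0,"rz":0},{"jaw":8,"x":0,"y":0,"z":0,"rx":0,"ry":0,"rz":0},{"jaw":8,"x":0,"y":0,"z":0,"rx":0,"ry":0,"rz":0},{"jaw":8,"x":0,"y":0,"z":0,"rx":0,"ry":0,"rz":0}]' |grep -v rot
for i in 1 2 3 4; do python3 -m inch '[{"jaw":8,"x":0,"y":0,"z":0,"rx":0,"ry":0,"rz":0}]' | grep -E 'force|pos'; done
```

```text
time: 22.5
tool_pos: [0.5451, 0.0385, 0.237]
contact_force: [-1.8, 0.1, 8.5]
width: 0.198
tool_pos: [0.545, 0.0385, 0.2369]
contact_force: [-2.4, 0.0, 9.3]
tool_pos: [0.545, 0.0385, 0.2369]
contact_force: [-2.0, -1.0, 9.9]
tool_pos: [0.5451, 0.0385, 0.237]
contact_force: [-2.5, 0.3, 9.3]
tool_pos: [0.5451, 0.0385, 0.237]
contact_force: [-2.1, 1.3, 7.8]
```

```bash

python3 -m inch '[{"jaw":8,"x":0.3,"y":0,"z":0.4,"rx":0,"ry":0,"rz":0},{"jaw":8,"x":0,"y":0,"z":0,"rx":0,"ry":0,"rz":0},{"jaw":8,"x":0,"y":0,"z":0,"rx":0,"ry":0,"rz":0},{"jaw":8,"x":0,"y":0,"z":0,"rx":0,"ry":0,"rz":0}]' |grep -v rot
for i in 1 2 3 4 5; do python3 -m inch '[{"jaw":8,"x":0,"y":0,"z":0,"rx":0,"ry":0,"rz":0}]' | grep -E 'force|pos'; done
```

```text
time: 23.3
tool_pos: [0.545, 0.0385, 0.2369]
contact_force: [-2.9, -0.8, 10.7]
width: 0.202
tool_pos: [0.545, 0.0385, 0.2369]
contact_force: [-2.0, -0.4, 10.2]
tool_pos: [0.545, 0.0385, 0.2369]
contact_force: [-1.4, -0.2, 9.8]
tool_pos: [0.5451, 0.0384, 0.2369]
contact_force: [-2.3, 0.1, 9.8]
tool_pos: [0.5451, 0.0385, 0.2369]
contact_force: [-2.2, -0.3, 9.9]
tool_pos: [0.545, 0.0385, 0.2369]
contact_force: [-1.6, 0.6, 9.3]
```

The push is steady at about 10 N, so I'll hand in.

```bash
python3 -c "
from bench import env
print(env.finish_job()); s=env.sense(); print(s['time'],s['contact_force'],s['tool_pos'])"
```

```text
the job is handed in; nothing more can be done
None
the job is handed in; nothing more can be done
```

I opened the fridge door by its handle, fitted the leftmost loose holder onto the upper shelf lip and handed the job in while still pressing it home. The clock stood at about 24 s of the 64 s allowed.

- **Door:** I swung it to about 1.57 rad. The camera view of the open door agreed with a square door.
- **Holder position:** It went straight down onto the lip at the middle of the free stretch. Its sprung tongue is on the bottle side and the card face points outwards.
- **Fully home:** It came to rest with the tool tip at z = 237 mm, exactly the predicted height, so it had not slipped in the grip.
- **Push:** The last readings were 9.3 to 10.7 N downwards, with about 2 N left over sideways along the lip.
- **Bench items:** The last pictures show the bottle, tip box and the fridge area as they were. I did not check the tube rack again in them, but the arm never worked near it after the first lift.

**Snap force:** I saw only about 2.7 N as the tongue passed the rim, less than the expected 7 to 10 N. The peak probably fell between readings, because the force then dropped to nothing and the block seated at the right depth. The lower part of the tongue was in shadow, so I could not confirm the clip clearly in a picture.

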